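Build a crosswise drying crib on the clicking rotary table

ROBOT

A 6-joint arm with a two-finger parallel gripper is mounted at the origin on the work surface. World frame = base frame: x ahead of the robot, y to its left, z up, the work surface at z = 0. Lengths are in m, angles in degrees, forces in N, time in s.
With the tool pointing down it reaches from about 0.3 to 0.75 m from the base axis. Payload 8.5 kg.
Tool frame: the origin (TCP) lies midway between the tips of the shut fingers; the grasp point (between the pads) lies 19 mm behind it; z points along the fingers, y is the line along which they close (so a half turn about z gives the same grasp; the last joint's range is limited). The gripper opens to 85 mm and grips with 20 to 120 N. Pads are 22 mm wide; open, the fingers measure 114 mm over their backs; the gripper's body (76 mm by 85 mm) begins 54 mm behind the grasp point. The pads swing forward as they close: fully open they stand 13 mm farther back than shut.
Start: joints at [-84.528, 21.807, 74.336, -0, 83.858, -12.336], TCP at [0.168, -0.524, 0.201] pointing down, gripper open.
Joint ranges: [-178.18, 178.18], [-50.72, 133.34], [12.68, 142.11], [-81.47, 261.47], [9.98, 163.14], [-165.26, 165.26]. Speed limits (degrees/s): [136.94, 136.94, 180, 180, 180, 180].

INTERFACE

Orientations are given as a 3x3 rotation matrix whose columns are the frame's x, y, z axes.
In Python, from rig import env, viewer, recognise, pinpoint gives the robot as it stands.
- The arm moves only by the tool move_arm, never from a script. Its argument "plan" is text: rows parted by semicolons, each of 7 numbers parted by spaces: the shift along the tool's x, y, z in m, then the turn, a rotation vector about the tool's x, y, z in rad, then the finger opening in m, from 0 to 0.0854. A call has 1 to 12 rows; each row shifts and turns the commanded pose from where the row before left it, along the tool's axes as they then stand; what a row does not reach is not made up. A row lasts 1/8 s, in which the tool goes at most 62.5 mm and 10.7 degrees, less where a joint would pass 70% of its speed; a pose out of reach is approached as far as the arm can. A call is refused whole if a number of a shift passes 0.0625 or a number of a turn 0.188, either way. A call with a gripper value outside its range is refused whole. The fingers move at their own pace and stop on an object; "grip_force" is the grip in N (left out, the last holds). Time passes only in rows, so rows that do not move let the fingers close. It gives the time, the measured TCP pose, the force, the opening and the grip force at its end, in the units of the state.
- env.observe(): the state, without advancing time (a new reading comes with each control period).
- viewer.get_image(name): name is "side" or "top" or "wrist"; returns (picture, depth): 480x640x3 uint8, red, green, blue; 480x640 float32, m along the optical axis (not along the pixel's ray), 0 where there is no reading.
- viewer.calibration(name): a dict with "fx", "fy", "cx", "cy" (pixels), "R" (3x3) and "t" (3): a world point X has camera coordinates R X + t. Camera axes: x right, y down, z forward; pixel columns grow to the right and rows downward; lengths in m; the calibration is good to about 2 mm. A picture is of the moment at which its call begins: read the wrist's pose just before it. calibration takes no time and is no camera call; for the wrist camera it gives the pose at the moment of the call.
- env.close_job(): hands the job in; it is judged then, once.
Trained networks look in the newest picture that a camera, given by its name, has taken for a name from the list of things; names that differ only in an ending like _2 or _b are one class to them, and where a whole thing is asked for, a point or a joint stands for the part that bears it (a point fixed in the world has none). Each returns a list of dicts, best first, with "conf" (0 to 1); they miss things now and then, are a little off and sometimes report something else, mostly with a low value. They report only what shows in the picture. A call takes as long as a camera call. They do not tell look-alikes from the thing itself.
- recognise(camera, name): "extent" ([centre column, centre row, width, height] in pixels, round what is visible of it).
- pinpoint(camera, name): "pixel" ([column, row] in pixels: a listed point, or the origin of a listed thing).
The state is a dict: "time_s": time; "q": joint angles; "qvel": joint speeds; "joint_efforts": joint torques, N m; "position": TCP position; "tool_rot": TCP orientation; "ft_force": force on the tool from outside, world axes, zero at the start; "wrist_torque": the same for the moment, N m; "grip_width": finger opening in m; "gripper_force": force on a finger pad.
Only numpy, scipy, OpenCV 4.12 (cv2) and the standard library are available. Lean on these libraries where they do the work, as an engineer would, in place of code of your own. Each camera call takes 0.05 s, during which the arm holds its last target. There are 200 camera calls.

TASK

Stack the tube lengths crosswise on the rotary table so that air can get between them: lay the two black ones on the plate, turn the table exactly one click counter-clockwise by its posts, lay every blue one across the black ones, turn it one more click the same way, then lay every red one across the blue ones. In each layer the tubes lie flat, parallel and centred about the middle of the plate, with a clear finger's gap between neighbours; leave the tower standing, the table resting in its click, and the other things on the bench where they are.

Things in the scene. Friction and masses are not known exactly. Their poses are not given: they have to be found in the camera images.
- turntable (a joint): angle of the rotary table's plate, rad, 0 at the start, growing counter-clockwise from above. Clicks into rest at every quarter turn (0, 1.571, 3.142 ..): within 0.7 rad it draws itself in, slowly (1 to 2 s, strongly damped), to 0.01 rad. The hump between clicks takes about 0.8 N m plus 0.6 N m per rad/s (6 to 8 N at a post). A stop at -0.35 bars turning clockwise.
- plate (a point): centre of the top face of the table's round aluminium plate (330 mm across), 36 mm above the bench; axes turn with the plate, z up. Four round orange posts, 22 mm thick, 78 mm tall above the plate, stand at x, y = +-106 mm in this frame; push or grip any of them to turn the table. Tubes laid along the plate's x or y axis fit between them.
- black1: black tube length, 160 x 30 x 16 mm (a solid bar to touch), about 0.24 kg, small grey dots near both ends of its broad faces. Origin at its middle (8 mm above what it lies on); x along its length, y across its 30 mm width, z through its 16 mm thickness. Starts flat on the bench beside the table, roughly along world x. Always there.
- black2: black tube length, 160 x 30 x 16 mm (a solid bar to touch), about 0.24 kg, small grey dots near both ends of its broad faces. Origin at its middle (8 mm above what it lies on); x along its length, y across its 30 mm width, z through its 16 mm thickness. Starts flat on the bench beside the table, roughly along world x. Always there.
- blue1: blue tube length, 160 x 30 x 16 mm (a solid bar to touch), about 0.24 kg, small grey dots near both ends of its broad faces. Origin at its middle (8 mm above what it lies on); x along its length, y across its 30 mm width, z through its 16 mm thickness. Starts flat on the bench beside the table, roughly along world x. Always there.
- blue2: blue tube length, 160 x 30 x 16 mm (a solid bar to touch), about 0.24 kg, small grey dots near both ends of its broad faces. Origin at its middle (8 mm above what it lies on); x along its length, y across its 30 mm width, z through its 16 mm thickness. Starts flat on the bench beside the table, roughly along world x. Always there.
- blue3: blue tube length, 160 x 30 x 16 mm (a solid bar to touch), about 0.24 kg, small grey dots near both ends of its broad faces. Origin at its middle (8 mm above what it lies on); x along its length, y across its 30 mm width, z through its 16 mm thickness. Starts flat on the bench beside the table, roughly along world x. Not there in every run.
- red1: red tube length, 160 x 30 x 16 mm (a solid bar to touch), about 0.24 kg, small grey dots near both ends of its broad faces. Origin at its middle (8 mm above what it lies on); x along its length, y across its 30 mm width, z through its 16 mm thickness. Starts flat on the bench beside the table, roughly along world x. Always there.
- red2: red tube length, 160 x 30 x 16 mm (a solid bar to touch), about 0.24 kg, small grey dots near both ends of its broad faces. Origin at its middle (8 mm above what it lies on); x along its length, y across its 30 mm width, z through its 16 mm thickness. Starts flat on the bench beside the table, roughly along world x. Not there in every run.
- red3: red tube length, 160 x 30 x 16 mm (a solid bar to touch), about 0.24 kg, small grey dots near both ends of its broad faces. Origin at its middle (8 mm above what it lies on); x along its length, y across its 30 mm width, z through its 16 mm thickness. Starts flat on the bench beside the table, roughly along world x. Not there in every run.
- bracket_a: bright bent steel bracket, 136 x 70 mm base, two upturned ends 62 mm tall; a bystander, to be left alone. Origin near the centre of its underside or at its middle.
- bracket_b: dark bent steel bracket, 136 x 70 mm base, two upturned ends 62 mm tall; a bystander, to be left alone. Origin near the centre of its underside or at its middle.
- spanner: spanner, 180 mm long, lying flat; a bystander, to be left alone. Origin near the centre of its underside or at its middle.
- marker_can: can, 66 mm across, 110 mm tall; a bystander, to be left alone. Origin near the centre of its underside or at its middle.
- mug: blue mug, 80 mm across, 90 mm tall; a bystander, to be left alone. Origin near the centre of its underside or at its middle.
- hammer: hammer, 280 mm long, lying flat; a bystander, to be left alone. Origin near the centre of its underside or at its middle.
- wood_block: wooden block 90 x 60 x 40 mm; a bystander, to be left alone. Origin near the centre of its underside or at its middle.
Not all that is in view belongs to the job. What is shaped like the blue2 but purple is not meant.

How it is judged:
By the outcome, as a careful person would: the job done as asked, in the order asked, and still so for the second after the job is handed in, with the robot touching nothing.
Of blue3, red2, red3 only 1 to 3 are there at a start; the rules pass over those that are not, and their reading is None.
At some moment in a run one of red1, red2, red3 may be knocked a few centimetres aside while the robot is not near it.
Once in a run the grip may slacken for a moment while it holds something.
It also fails if it takes over 210 s, if anything falls off the work surface, if the arm or the gripper's body presses on something with over 40 N, if the wrist force passes 120 N, or if a joint passes its speed limit or range.

## Working session

There is one attempt and no reset: what is moved stays moved. The work goes in short steps, Python scripts to look and compute and a tool call to move; the robot and the scene stay as the last step left them, time stands still between calls to the robot, and variables do not carry over. Pictures are saved under pics/ and viewed, at most 17 in all, crops included, and the job is handed in when it is done.

Besides the shell and the picture viewer there is one more tool, called after ">>>" as name(argument=value, ...), one argument or row to a line, values as JSON. move_arm: Moves the arm, as the interface text tells. Its arguments: {"type":"object","properties":{"plan":{"type":"string"},"grip_force":{"type":"number"}},"required":["plan"]}

```bash
ls; mkdir -p pics
python3 - <<'E'
from rig import env, viewer
import cv2
s=env.observe();print({k:s[k] for k in('time_s','position','tool_rot','ft_force','grip_width')})
for n in('top','side'):
    p,d=viewer.get_image(n);cv2.imwrite(f'pics/{n}0.png',p[:,:,::-1]);print(n,viewer.calibration(n))
E
```

```text
pics
{'time_s': 0.0, 'position': array([ 0.16814427, -0.52330538,  0.20031984]), 'tool_rot': array([[ 9.52100586e-01,  3.05784977e-01, -1.48669999e-04],
       [ 3.05784864e-01, -9.52099530e-01,  1.44942835e-03],
       [ 3.01664778e-04, -1.42546262e-03, -9.99998939e-01]]), 'ft_force': array([-0.24282124, -0.25151469, -1.21156107]), 'grip_width': 0.08537426627392423}
top {'fx': 610.7141946206498, 'fy': 610.7141946206498, 'cx': 323.03511884436216, 'cy': 242.45434371885574, 'R': array([[ 0.02673927, -0.99962141,  0.0064852 ],
       [-0.99233313, -0.02732629, -0.12053311],
       [ 0.12066469, -0.00321251, -0.99268812]]), 't': array([-0.01044767,  0.49162109,  1.64628107])}
side {'fx': 475.76643368305486, 'fy': 475.76643368305486, 'cx': 327.115104246801, 'cy': 233.63813742368458, 'R': array([[-0.69514602, -0.71886781,  0.0010398 ],
       [-0.37935061,  0.36560306, -0.84995736],
       [ 0.61062684, -0.59123892, -0.52685046]]), 't': array([0.31095825, 0.2457365 , 1.03493739])}
```

View pics/top0.png

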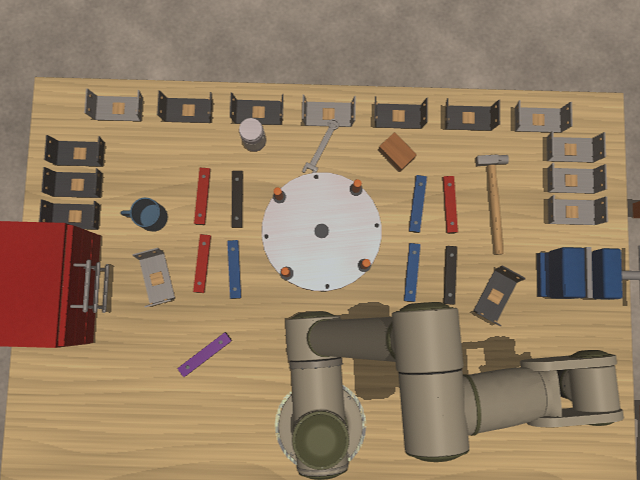

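View pics/side0.png

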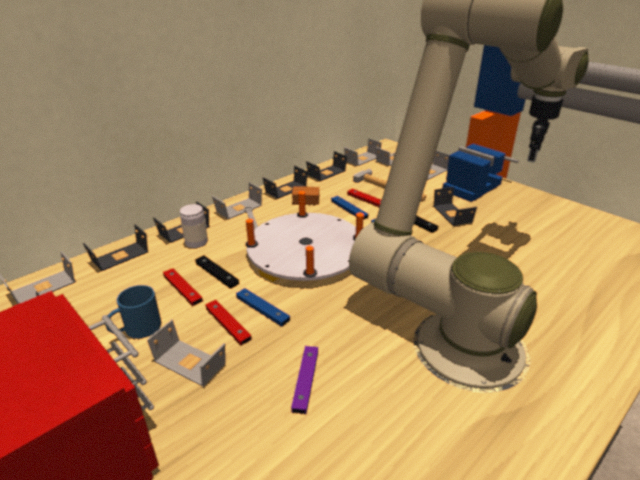

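The top view shows 2 black bars (237,198; 450,275), 3 blue (235,268; 418,203; 412,272) and 3 red (203,196; 202,263; 450,205). The purple look-alike is at (205,355), and the table is at (321,231) with its posts slightly yawed. The side view agrees.

```bash
cat > h.py <<'E'
import numpy as np, cv2
from rig import env, viewer, recognise, pinpoint
def ray(c,px,z):
    R,t=c['R'],c['t'];o=-R.T@t
    px=np.atleast_2d(px).astype(float)
    d=np.c_[(px[:,0]-c['cx'])/c['fx'],(px[:,1]-c['cy'])/c['fy'],np.ones(len(px))]@R
    return o+d*((z-o[2])/d[:,2])[:,None]
def world(c,px,dep):
    d=np.c_[(px[:,0]-c['cx'])/c['fx'],(px[:,1]-c['cy'])/c['fy'],np.ones(len(px))]*dep[:,None]
    return (d-c['t'])@c['R']
def tubes(name='top',zmin=.008):
    """colour blobs of tube size -> (colour, x,y,z top, yaw deg, length, width)"""
    c=viewer.calibration(name);p,dep=viewer.get_image(name)
    hsv=cv2.cvtColor(cv2.GaussianBlur(p,(3,3),0),cv2.COLOR_RGB2HSV).astype(int);H,S,V=hsv[...,0],hsv[...,1],hsv[...,2]
    m={'red':((H<6)|(H>172))&(S>150),'blue':(H>100)&(H<118)&(S>120)&(V>90),'black':(V<70)&(S<90),'orange':(H>5)&(H<16)&(S>170)&(V>150)}
    out=[]
    for k,a in m.items():
        n,l,st,ce=cv2.connectedComponentsWithStats(a.astype(np.uint8))
        for i in range(1,n):
            A=st[i,4]
            v,u=np.nonzero(l==i)
            if A<30 or A>4000: continue
            w=world(c,np.c_[u,v],dep[v,u]);w=w[dep[v,u]>0]
            if len(w)<20: continue
            zt=np.percentile(w[:,2],80)
            q=ray(c,np.c_[u,v],zt)[:,:2].astype(np.float32)
            (x,y),(a1,a2),an=cv2.minAreaRect(q)
            if a1<a2: a1,a2,an=a2,a1,an+90
            an=(an+90)%180-90
            if k=='orange': 
                if zt>.06: out.append((k,x,y,zt,an,a1,a2))
            elif .1<a1<.19 and .015<a2<.05: out.append((k,x,y,zt,an,a1,a2))
    return out,p,dep
def show(o):
    for t in o: print(t[0],np.round(t[1:4],4),np.round(t[4],1),np.round(t[5:],3))
E
python3 - <<'E'
from h import *
o,p,d=tubes();show(o)
c=viewer.calibration('top')
for r in pinpoint('top','plate')[:2]: print(r,ray(c,r['pixel'],.036))
hsv=cv2.cvtColor(p,cv2.COLOR_RGB2HSV)
for uv in((237,198),(235,268),(202,263),(450,275),(358,186),(205,355)): print(hsv[uv[1],uv[0]])
for n in('black1','blue1','red1'):
  for r in pinpoint('top',n): print(n,r['conf'],ray(c,r['pixel'],.008)[0])
E
```

```text
red [0.6153 0.3436 0.0209] -2.6 [0.157 0.028]
red [ 0.6107 -0.3472  0.0218] 4.2 [0.158 0.028]
red [0.4271 0.3341 0.0213] -3.7 [0.157 0.028]
blue [0.4056 0.2447 0.021 ] 5.6 [0.135 0.022]
blue [ 0.4196 -0.7386  0.1358] 0.7 [0.121 0.041]
blue [ 0.4053 -0.2414  0.0211] -4.6 [0.127 0.023]
black [0.6083 0.2453 0.021 ] 2.5 [0.153 0.022]
black [ 0.4202 -0.7171  0.117 ] 1.5 [0.127 0.044]
black [ 0.2256 -0.4613  0.5183] -80.8 [0.171 0.015]
{'pixel': [235.1, 268.9], 'conf': 0.67} [[0.41202626 0.23983957 0.036     ]]
{'pixel': [494.0, 295.3], 'conf': 0.65} [[ 0.35947847 -0.46419796  0.036     ]]
[18 51 60]
[109 122 115]
[  2 184 150]
[13 38 61]
[ 11 174 183]
[144 115 129]
black1 0.82 [0.61480814 0.25036242 0.008     ]
black1 0.78 [ 0.41493237 -0.35677318  0.008     ]
black1 0.68 [0.53331696 0.00201177 0.008     ]
blue1 0.9 [0.41280333 0.24037883 0.008     ]
blue1 0.61 [ 0.61702168 -0.26635943  0.008     ]
blue1 0.61 [0.17666006 0.31474836 0.008     ]
blue1 0.57 [ 0.42411261 -0.24593466  0.008     ]
blue1 0.18 [0.39140705 0.45754846 0.008     ]
red1 0.87 [ 0.61010329 -0.34502226  0.008     ]
red1 0.87 [0.62044398 0.34423749 0.008     ]
red1 0.85 [0.4301136  0.33765955 0.008     ]
```

```bash
sed -i "s/&(S>120)&(V>90)/\&(S>85)\&(V>50)/; s/(V<70)&(S<90)/(V<85)\&(S<85)/; s/(S>170)&(V>150)/(S>140)\&(V>110)/; s/A<30/A<20/; s/(S>150),'blue/(S>120),'blue/" h.py
sed -i "s/q=ray(c,np.c_\[u,v\],zt)/q=ray(c,np.c_[u,v],zfix if zfix else zt)/; s/zmin=.008/zfix=None/" h.py
python3 - <<'E'
from h import *
o,p,d=tubes(zfix=.016);show(o)
c=viewer.calibration('top')
hsv=cv2.cvtColor(p,cv2.COLOR_RGB2HSV)
m=((hsv[...,1]<45)&(hsv[...,2]>150)).astype(np.uint8)
n,l,st,ce=cv2.connectedComponentsWithStats(m)
i=1+np.argmax(st[1:,4]);print('plate',st[i])
k=max(cv2.findContours((l==i).astype(np.uint8),0,cv2.CHAIN_APPROX_NONE)[0],key=len)[:,0]
h=cv2.convexHull(k)[:,0];w=ray(c,h,.036)[:,:2].astype(np.float32)
print(cv2.fitEllipse(w))
# hub + post tops
H=hsv.astype(int);v,u=np.nonzero((H[...,0]>5)&(H[...,0]<16)&(H[...,1]>150)&(H[...,2]>100))
W=ray(c,np.c_[u,v],.114)
for a in((278,193),(358,186),(286,271),(366,263)):
    s=np.hypot(u-a[0],v-a[1])<14; print(s.sum(),u[s].mean(),v[s].mean(),u[s].min(),u[s].max(),v[s].min(),v[s].max())
cv2.imwrite('pics/plate.png',cv2.resize(p[160:300,250:395],None,fx=4,fy=4,interpolation=cv2.INTER_CUBIC)[:,:,::-1])
v,u=np.nonzero(l==i);print('plate z',np.median(world(c,np.c_[u,v],d[v,u])[:,2]))
E
```

```text
red [0.6163 0.3445 0.0212] -2.7 [0.158 0.028]
red [ 0.6118 -0.3483  0.0217] 4.1 [0.158 0.029]
red [0.4275 0.335  0.0207] -4.1 [0.157 0.029]
blue [ 0.611  -0.2579  0.0216] -6.8 [0.156 0.025]
blue [0.4136 0.2468 0.0212] 5.3 [0.156 0.025]
blue [ 0.4181 -0.2434  0.022 ] -4.7 [0.156 0.027]
blue [ 0.4227 -0.6052  0.0363] 2.1 [0.116 0.016]
black [0.6107 0.246  0.0209] 2.6 [0.156 0.028]
black [0.3552 0.6318 0.1252] -0.2 [0.134 0.018]
black [0.2949 0.0309 0.1804] -83.6 [0.12  0.015]
black [0.029  0.0407 0.2005] -56.7 [0.103 0.044]
black [-0.1267 -0.0116  0.1913] -85.0 [0.122 0.019]
orange [ 0.6635 -0.0884  0.1191] -24.9 [0.02  0.019]
orange [0.6344 0.1359 0.1182] 28.1 [0.02  0.019]
orange [ 0.4396 -0.1157  0.1178] -88.4 [0.019 0.017]
orange [0.4115 0.1053 0.1186] 1.9 [0.017 0.017]
plate [  262   172   119   119 10377]
((0.5237950086593628, 0.008793109096586704), (0.3274972140789032, 0.32800745964050293), 164.72705078125)
47 277.1063829787234 190.9787234042553 274 281 187 194
45 357.0 183.0 354 360 180 186
48 284.75 270.8958333333333 281 288 267 274
49 365.6530612244898 262.6734693877551 362 369 259 266
plate z 0.03818446833195326
```

View pics/plate.png

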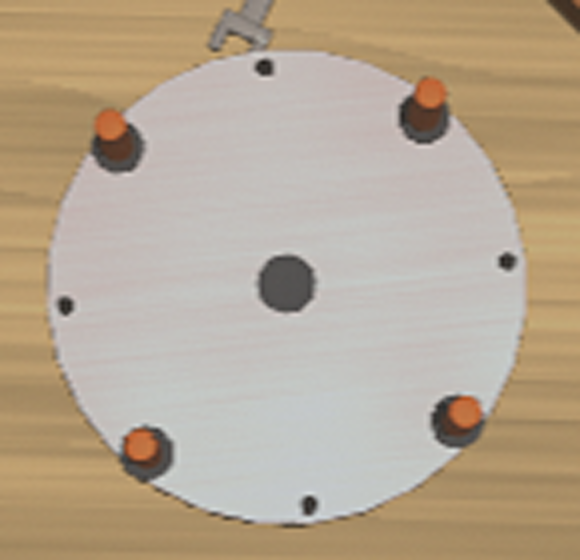

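The plate centre is at about (0.523, 0.009) and its yaw is about 7.3°, with consistent values from the rim and the posts. Next: a small planner, then a look at the right-hand black bar with the wrist camera.

```bash
cat >> h.py <<'E'
PC=np.array([.523,.009]);PY=7.3
def slot(d,yaw=PY):  # world xy at lateral offset d
    a=np.radians(yaw);return PC+d*np.array([-np.sin(a),np.cos(a)])
def plan(wps,start=None):
    """wps: (x,y,z,yawdeg,open[,hold rows | 0]); prints rows in calls"""
    s=env.observe();R=s['tool_rot'];p=np.array(s['position']);psi=np.arctan2(R[1,0],R[0,0])
    if start is not None: p=np.array(start[:3],float);psi=np.radians(start[3])
    else: print('at',np.round(p,4),round(np.degrees(psi),2),'t',round(s['time_s'],2))
    rows=[]
    for w in wps:
        g=np.array(w[:3],float);a=np.radians(w[3]);step=w[5] if len(w)>5 else .06
        dy=(a-psi+np.pi)%(2*np.pi)-np.pi
        n=max(1,int(np.ceil(np.linalg.norm(g-p)/step)),int(np.ceil(abs(dy)/.17)))
        p0,y0=p.copy(),psi
        if np.linalg.norm(g-p)<5e-4 and abs(dy)<.004: rows.append(f'0 0 0 0 0 0 {w[4]:g}');continue
        for i in range(1,n+1):
            d=p0+(g-p0)*i/n-p
            B=np.array([[np.cos(psi),np.sin(psi),0],[np.sin(psi),-np.cos(psi),0],[0,0,-1]])
            sh=np.round(B.T@d,3);t=np.round(-(y0+dy*i/n-psi),3)+0.
            p=p+B@sh;psi=psi-t
            rows.append(' '.join(f'{v:g}' for v in [*(sh+0.),0,0,t,w[4]]))
    for i in range(0,len(rows),12): print('['+str(len(rows[i:i+12]))+']','; '.join(rows[i:i+12]))
    print('end',np.round(p,4),round(np.degrees(psi),2));return (*p,np.degrees(psi))
E
python3 - <<'E'
from h import *
plan([(.36,-.353,.20,0,.085)])
E
```

```text
at [ 0.1682 -0.5236  0.2008] 17.8 t 0.4
[5] 0.047 -0.021 0 0 0 0.062 0.085; 0.046 -0.023 0 0 0 0.062 0.085; 0.044 -0.027 0 0 0 0.062 0.085; 0.042 -0.029 0.001 0 0 0.063 0.085; 0.04 -0.031 0 0 0 0.062 0.085
end [ 0.3597 -0.3535  0.1998] -0.01
```

>>> move_arm(
  plan="0.047 -0.021 0 0 0 0.062 0.085; 0.046 -0.023 0 0 0 0.062 0.085; 0.044 -0.027 0 0 0 0.062 0.085; 0.042 -0.029 0.001 0 0 0.063 0.085; 0.04 -0.031 0 0 0 0.062 0.085; 0 0 0 0 0 0 0.085",
  grip_force=80,
)

```text
time_s: 1.15
position: [0.3615, -0.3514, 0.2001]
tool_rot: [[1.0, 0.004, 0.0], [0.004, -1.0, 0.0], [0.0, -0.0, -1.0]]
ft_force: [0.4, -0.1, -0.5]
grip_width: 0.0853
gripper_force: 0.0
```

Run:
```python
from h import *
o,p,d=tubes('wrist',zfix=.016);show(o)
cv2.imwrite('pics/w1.png',p[:,:,::-1])
print(np.round(env.observe()['position'],4))
o,p,d=tubes('top',zfix=.016);show([t for t in o if t[0] in('black',) ])
```

```text
black [ 0.4559 -0.1222  0.0377] -31.5 [0.12  0.022]
black [ 0.4201 -0.5882  0.0207] 0.2 [0.123 0.02 ]
[ 0.3605 -0.3528  0.2   ]
black [0.6107 0.246  0.0215] 2.6 [0.156 0.028]
black [0.3552 0.6318 0.1266] -0.2 [0.134 0.018]
black [0.3607 0.0334 0.684 ] -57.3 [0.144 0.021]
black [ 0.0219 -0.1857  0.6957] -58.6 [0.164 0.024]
black [-0.1091 -0.0576  0.1912] -56.5 [0.125 0.017]
```

View pics/w1.png

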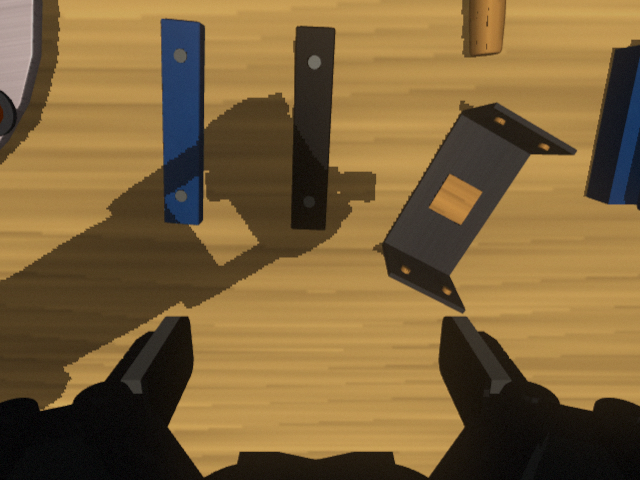

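The wrist view shows the black bar with dots at (314,62) and (309,202). The blue neighbour's dots are at (180,56) and (181,196).

Run:
```python
from h import *
c=viewer.calibration('wrist')
for a in(((309,202),(314,62)),((181,196),(180,56))):
    w=ray(c,a,.016);d=w[1]-w[0];print(w.mean(0).round(4),np.degrees(np.arctan2(d[1],d[0])).round(1),np.linalg.norm(d).round(3))
w=ray(c,((309,202),(314,62)),.016);m=w.mean(0);y=np.degrees(np.arctan2(*(w[1]-w[0])[1::-1]))
e=plan([(m[0],m[1],.12,y,.085),(m[0],m[1],.002,y,.085,.04)])
```

```text
[ 0.4119 -0.3497  0.016 ] -2.2 0.11
[ 0.4165 -0.2446  0.016 ] -5.0 0.109
at [ 0.3597 -0.3535  0.2   ] 0.07 t 1.25
[5] 0.026 -0.002 0.04 0 0 0.02 0.085; 0.026 -0.002 0.04 0 0 0.02 0.085; 0 0 0.039 0 0 0 0.085; 0 0 0.04 0 0 0 0.085; 0 0 0.039 0 0 0 0.085
end [ 0.4118 -0.35    0.002 ] -2.22
```

>>> move_arm(
  plan="0.026 -0.002 0.04 0 0 0.02 0.085; 0.026 -0.002 0.04 0 0 0.02 0.085; 0 0 0.04 0 0 0 0.085; 0 0 0.04 0 0 0 0.085; 0 0 0.037 0 0 0 0.085; 0 0 0 0 0 0 0.085; 0 0 0 0 0 0 0.02; 0 0 0 0 0 0 0.02; 0 0 0 0 0 0 0.02; 0 0 0 0 0 0 0.02",
)

```text
time_s: 2.5
position: [0.4119, -0.3502, 0.0034]
tool_rot: [[0.999, -0.04, 0.001], [-0.04, -0.999, -0.001], [0.001, 0.001, -1.0]]
ft_force: [0.3, 0.3, -0.6]
grip_width: 0.0196
gripper_force: 0.0
```

Run:
```python
from h import *
s=env.observe();print(s['grip_width'],s['gripper_force'])
x,y=slot(-55)if 0 else slot(-.055)
p=s['position']
e=plan([(p[0],p[1],.17,-2.2,.02),(x,y,.17,PY,.02),(x,y,.075,PY,.02,.05),(x,y,.0395,PY,.02,.02)])
```

```text
0.019598772020241375 0.0
at [ 0.4119 -0.3502  0.0034] -2.3 t 2.5
[12] 0 0 -0.056 0 0 -0.001 0.02; 0 0 -0.055 0 0 0 0.02; 0 0 -0.056 0 0 -0.001 0.02; 0.018 -0.051 0 0 0 -0.028 0.02; 0.019 -0.051 0 0 0 -0.027 0.02; 0.02 -0.051 0 0 0 -0.028 0.02; 0.022 -0.05 0 0 0 -0.027 0.02; 0.024 -0.049 0 0 0 -0.028 0.02; 0.024 -0.049 0 0 0 -0.028 0.02; 0 0 0.048 0 0 0 0.02; 0 0.001 0.047 0 0 0 0.02; 0 0 0.018 0 0 0 0.02
[1] 0 0 0.018 0 0 0 0.02
end [ 0.5298 -0.0461  0.0394] 7.33
```

Run:
```python
from h import *
p,d=viewer.get_image('wrist');q,_=viewer.get_image('side')
cv2.imwrite('pics/w2.png',np.hstack([cv2.resize(p,(400,300)),cv2.resize(q[120:360,320:640],(400,300))])[:,:,::-1])
```

```text
(no output)
```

View pics/w2.png

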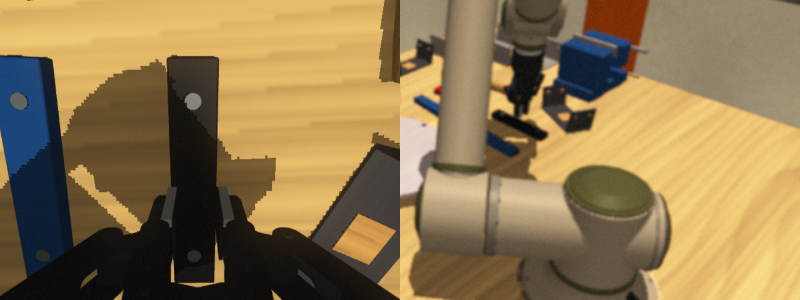

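The fingers straddle the bar but aren't pressing on it. I'll close further.

>>> move_arm(
  plan="0 0 0 0 0 0 0; 0 0 0 0 0 0 0; 0 0 0 0 0 0 0",
)

```text
time_s: 2.98
position: [0.4118, -0.35, 0.0029]
tool_rot: [[0.999, -0.04, -0.0], [-0.04, -0.999, 0.0], [-0.0, -0.0, -1.0]]
ft_force: [0.5, 0.4, -0.3]
grip_width: 0.0002
gripper_force: 0.0
```

Run:
```python
from h import *
p,d=viewer.get_image('wrist')
cv2.imwrite('pics/w3.png',p[:,:,::-1])
c=viewer.calibration('wrist')
for u,v in((310,160),(310,230),(310,300),(310,350),(310,400),(200,300),(310,440)):
    print(u,v,world(c,np.array([[u,v]]),d[[v],[u]]).round(3), d[v,u])
```

```text
310 160 [[ 0.47  -0.35   0.015]] 0.15782718
310 230 [[ 0.443 -0.349  0.014]] 0.16683346
310 300 [[ 0.424 -0.348  0.037]] 0.15151083
310 350 [[ 0.424 -0.348  0.069]] 0.12044789
310 400 [[ 0.408 -0.348  0.07 ]] 0.12480337
200 300 [[ 0.408 -0.298  0.   ]] 0.19156714
310 440 [[ 0.343 -0.344  0.015]] 0.19679794
```

View pics/w3.png

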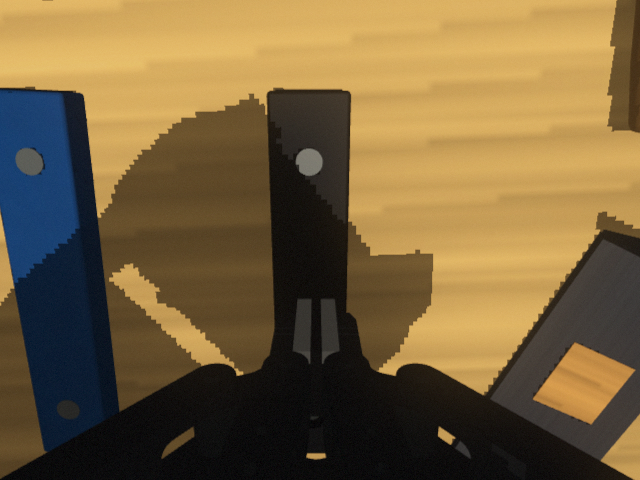

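Run:
```python
from h import *
p,d=viewer.get_image('wrist');c=viewer.calibration('wrist')
for u in(302,328):
  for v in range(288,350,5):
    print(u,v,p[v,u],world(c,np.array([[u,v]]),d[[v],[u]]).round(4)[0])
print(env.observe()['position'])
```

```text
302 288 [17 15 12] [ 0.418  -0.3443  0.0135]
302 293 [18 17 12] [ 0.4159 -0.3442  0.0138]
302 298 [30 27 24] [ 0.4143 -0.3441  0.0152]
302 303 [58 54 49] [ 0.4237 -0.3453  0.0388]
302 308 [56 53 47] [ 0.4236 -0.3454  0.0425]
302 313 [56 53 48] [ 0.4244 -0.3456  0.0475]
302 318 [55 52 47] [ 0.4236 -0.3456  0.0496]
302 323 [59 55 51] [ 0.4233 -0.3457  0.0522]
302 328 [58 56 51] [ 0.424  -0.3459  0.0567]
302 333 [57 54 48] [ 0.424  -0.346   0.0596]
302 338 [57 56 48] [ 0.4239 -0.346   0.0624]
302 343 [55 52 47] [ 0.4237 -0.3461  0.0648]
302 348 [54 52 47] [ 0.4244 -0.3462  0.0686]
328 288 [20 16 12] [ 0.4174 -0.3548  0.0133]
328 293 [16 15  9] [ 0.4155 -0.3548  0.0139]
328 298 [32 28 26] [ 0.4136 -0.3547  0.0146]
328 303 [58 56 50] [ 0.4231 -0.3543  0.0383]
328 308 [56 54 48] [ 0.4233 -0.3542  0.0426]
328 313 [57 55 50] [ 0.4238 -0.3541  0.0472]
328 318 [55 51 47] [ 0.4233 -0.354   0.0496]
328 323 [55 53 50] [ 0.4237 -0.3539  0.0535]
328 328 [55 52 48] [ 0.4233 -0.3539  0.0559]
328 333 [59 55 50] [ 0.4238 -0.3538  0.0598]
328 338 [56 54 49] [ 0.4237 -0.3537  0.0625]
328 343 [55 52 48] [ 0.4236 -0.3536  0.0652]
328 348 [58 54 52] [ 0.4228 -0.3536  0.0664]
[ 0.4117674  -0.35005443  0.00288376]
```

The depth image shows the shut tips at z≈0.036, while the reported TCP is z=0.003. The fingers therefore closed above the bar, and the true tips sit about 33 mm behind the nominal TCP. I'll reopen, go lower in small steps, and watch the force.

>>> move_arm(
  plan="0 0 0 0 0 0 0.055; 0 0 0 0 0 0 0.055; 0 0 0 0 0 0 0.055; 0 0 0.005 0 0 0 0.055; 0 0 0.005 0 0 0 0.055; 0 0 0.005 0 0 0 0.055; 0 0 0 0 0 0 0.055",
)

```text
time_s: 3.95
position: [0.4116, -0.3498, -0.0126]
tool_rot: [[0.999, -0.04, -0.001], [-0.04, -0.999, 0.001], [-0.001, -0.001, -1.0]]
ft_force: [-0.7, 0.4, -0.1]
grip_width: 0.0548
gripper_force: 0.0
```

```bash
cat >> h.py <<'E'
def tip():
    """lowest finger surface in the wrist view: z of front finger faces"""
    c=viewer.calibration('wrist');p,d=viewer.get_image('wrist')
    v,u=np.mgrid[0:480:2,0:640:2];v,u=v.ravel(),u.ravel();dd=d[v,u]
    T=env.observe();k=dd>0;w=world(c,np.c_[u[k],v[k]],dd[k])
    l=(w-T['position'])@T['tool_rot']
    f=(abs(l[:,0]-.0115)<.004)&(abs(l[:,1])<.06)&(l[:,2]<.03)
    zz=np.sort(w[f][:,2]);return T['position'].round(4),T['grip_width'],w,l,f
E
python3 - <<'E'
from h import *
P,g,w,l,f=tip();print(P,g)
for y0 in np.arange(-.05,.05,.01):
    k=f&(l[:,1]>y0)&(l[:,1]<y0+.01)&(w[:,2]>.019)
    if k.sum(): print(round(y0,3),k.sum(),w[k][:,2].min().round(4))
E
```

```text
[ 0.4117 -0.35   -0.0123] 0.055059734684382036
-0.05 506 0.031
-0.04 807 0.0228
-0.03 292 0.0211
-0.02 216 0.0879
-0.01 313 0.0882
0.0 321 0.088
0.01 174 0.0881
0.02 437 0.0225
0.03 720 0.0231
0.04 647 0.0351
```

>>> move_arm(
  plan="0 0 0.005 0 0 0 0.055; 0 0 0.005 0 0 0 0.055; 0 0 0.004 0 0 0 0.055; 0 0 0 0 0 0 0.02; 0 0 0 0 0 0 0.02; 0 0 0 0 0 0 0.02; 0 0 0 0 0 0 0.02",
)

```text
time_s: 4.88
position: [0.4118, -0.3501, -0.0258]
tool_rot: [[0.999, -0.04, 0.0], [-0.04, -0.999, -0.0], [0.0, 0.0, -1.0]]
ft_force: [-1.4, 2.6, 5.1]
grip_width: 0.0275
gripper_force: 79.6
```

Run:
```python
from h import *
P,g,w,l,f=tip();print(P,g,env.observe()['gripper_force'])
k=f&(abs(l[:,1])<.045)&(abs(l[:,1])>.016)
print(np.sort(w[k][:,2])[[0,5,10,20,40,80]])
for a in np.arange(.015,.05,.003):
    k=f&(abs(l[:,1]-a)<.0015)&(w[:,2]<.05); print(round(a,3),np.sort(w[k][:,2])[:5].round(3))
```

```text
[ 0.4118 -0.3501 -0.0258] 0.028021393338932766 79.63268637657166
[-0.00341633 -0.00294093 -0.00285371 -0.00263495 -0.00245727 -0.00222385]
0.015 [-0.003 -0.002 -0.002 -0.002 -0.001]
0.018 [-0.003 -0.003 -0.003 -0.002 -0.002]
0.021 [-0.003 -0.003 -0.002 -0.002 -0.002]
0.024 [-0.003 -0.003 -0.002 -0.002 -0.002]
0.027 [-0.002 -0.002 -0.002 -0.002 -0.002]
0.03 [-0.002 -0.002 -0.002 -0.002 -0.002]
0.033 [-0.003 -0.002 -0.002 -0.002 -0.002]
0.036 [-0.003 -0.003 -0.003 -0.002 -0.002]
0.039 [-0.003 -0.002 -0.002 -0.002 -0.002]
0.042 [-0.003 -0.003 -0.003 -0.002 -0.002]
0.045 [-0.002 -0.002 -0.002 -0.002 -0.002]
0.048 [-0.003 -0.003 -0.002 -0.002 -0.002]
```

Bar gripped at 80 N. The grasp TCP is the surface minus 26 mm, so I'll place relative to that.

```bash
cat >> h.py <<'E'
GZ=-.026
def lift_place(d,base,yaw0,TR=.12):
    p=env.observe()['position'];x,y=slot(d);z=base+GZ+.001
    return plan([(p[0],p[1],TR,yaw0,.02),(x,y,TR,PY,.02),(x,y,z+.02,PY,.02,.06),(x,y,z,PY,.02,.01)])
E
python3 - <<'E'
from h import *
e=lift_place(-.055,.036,-2.2,.12)
E
```

```text
at [ 0.4118 -0.3501 -0.0258] -2.3 t 4.92
[12] 0 0 -0.049 0 0 -0.001 0.02; 0 0 -0.048 0 0 0 0.02; 0 0 -0.049 0 0 -0.001 0.02; 0.018 -0.051 0 0 0 -0.028 0.02; 0.019 -0.051 0 0 0 -0.027 0.02; 0.02 -0.051 0 0 0 -0.028 0.02; 0.022 -0.05 0 0 0 -0.027 0.02; 0.024 -0.049 0 0 0 -0.028 0.02; 0.024 -0.048 0 0 0 -0.028 0.02; 0 0 0.045 0 0 0 0.02; 0 0 0.044 0 0 0 0.02; 0 0 0.007 0 0 0 0.02
[2] 0 0 0.006 0 0 0 0.02; 0 0 0.007 0 0 0 0.02
end [ 0.5297 -0.046   0.0112] 7.33
```

>>> move_arm(
  plan="0 0 -0.049 0 0 -0.001 0.02; 0 0 -0.048 0 0 0 0.02; 0 0 -0.049 0 0 -0.001 0.02; 0.018 -0.051 0 0 0 -0.028 0.02; 0.019 -0.051 0 0 0 -0.027 0.02; 0.02 -0.051 0 0 0 -0.028 0.02; 0.022 -0.05 0 0 0 -0.027 0.02; 0.024 -0.049 0 0 0 -0.028 0.02; 0.024 -0.048 0 0 0 -0.028 0.02; 0 0 0 0 0 0 0.02",
)

```text
time_s: 6.18
position: [0.53, -0.0429, 0.1194]
tool_rot: [[0.991, 0.132, -0.001], [0.132, -0.991, 0.001], [-0.0, -0.001, -1.0]]
ft_force: [0.2, -0.5, -2.1]
grip_width: 0.028
gripper_force: 79.9
```

Run:
```python
from h import *
p,d=viewer.get_image('wrist')
cv2.imwrite('pics/w4.png',p[:,:,::-1])
x,y=slot(-.055);z=.036+GZ+.001
plan([(x,y,z+.02,PY,.02,.06),(x,y,z,PY,.02,.01)])
```

```text
at [ 0.5297 -0.0446  0.1194] 7.49 t 6.22
[5] 0 0 0.044 0 0 0.002 0.02; 0 0.001 0.044 0 0 0.001 0.02; 0 0 0.007 0 0 0 0.02; 0 0 0.007 0 0 0 0.02; 0 0 0.006 0 0 0 0.02
end [ 0.5298 -0.0456  0.0114] 7.31
```

View pics/w4.png

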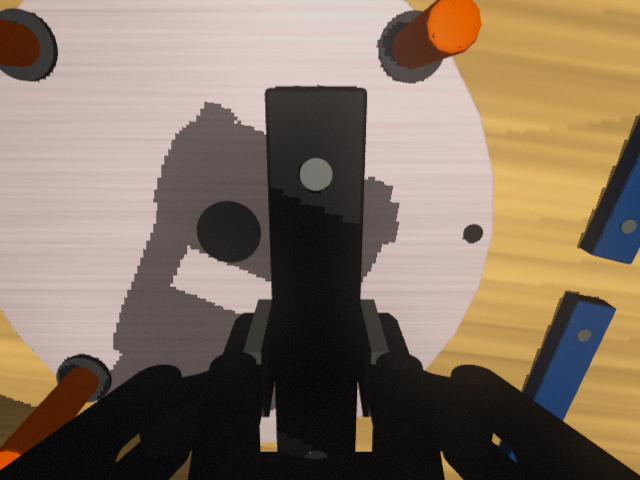

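The bar is held straight over the plate, between the posts.

>>> move_arm(
  plan="0 0 0.044 0 0 0.002 0.02; 0 0.001 0.044 0 0 0.001 0.02; 0 0 0.007 0 0 0 0.02; 0 0 0.007 0 0 0 0.02; 0 0 0.006 0 0 0 0.02; 0 0 0 0 0 0 0.02; 0 0 0 0 0 0 0.045; 0 0 0 0 0 0 0.045; 0 0 0 0 0 0 0.045; 0 0 -0.03 0 0 0 0.045; 0 0 -0.05 0 0 0 0.045; 0 0 -0.04 0 0 0 0.065",
)

```text
time_s: 7.72
position: [0.5299, -0.047, 0.1339]
tool_rot: [[0.992, 0.125, 0.001], [0.125, -0.992, -0.0], [0.001, 0.0, -1.0]]
ft_force: [-1.0, 0.9, -0.2]
grip_width: 0.0616
gripper_force: 0.0
```

Run:
```python
from h import *
c=viewer.calibration('wrist');p,d=viewer.get_image('wrist')
cv2.imwrite('pics/w5.png',p[:,:,::-1])
print('black via net',[(r['conf'],r['extent']) for r in recognise('wrist','black1')])
x,y,a=.6107,.246,2.6
plan([(x,y,.12,a,.065),(x,y,.06,a,.065),(x,y,GZ,a,.065,.045)])
```

```text
black via net [(0.78, [314.6, 218.0, 56.1, 250.0])]
at [ 0.5317 -0.0475  0.1362] 7.16 t 7.83
[10] 0.019 -0.047 0.003 0 0 0.013 0.065; 0.019 -0.047 0.002 0 0 0.014 0.065; 0.018 -0.047 0.003 0 0 0.013 0.065; 0.017 -0.048 0.003 0 0 0.013 0.065; 0.017 -0.048 0.002 0 0 0.013 0.065; 0.016 -0.048 0.003 0 0 0.014 0.065; 0 0 0.03 0 0 0 0.065; 0 0 0.03 0 0 0 0.065; 0 0 0.043 0 0 0 0.065; 0 0 0.043 0 0 0 0.065
end [ 0.6111  0.2461 -0.0258] 2.58
```

View pics/w5.png

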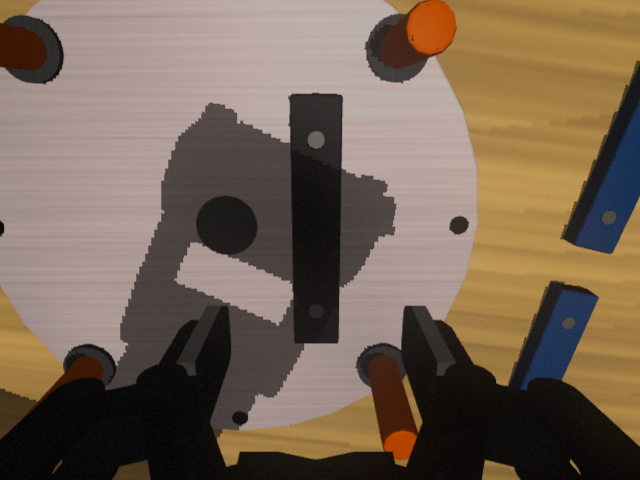

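Black bar 1 lies on the plate, with dots at (316,139) and (316,311) and the hub at (226,225). Next, black bar 2.

>>> move_arm(
  plan="0.019 -0.047 0.003 0 0 0.013 0.065; 0.019 -0.047 0.002 0 0 0.014 0.065; 0.018 -0.047 0.003 0 0 0.013 0.065; 0.017 -0.048 0.003 0 0 0.013 0.065; 0.017 -0.048 0.002 0 0 0.013 0.065; 0.016 -0.048 0.003 0 0 0.014 0.065; 0 0 0.03 0 0 0 0.065; 0 0 0.03 0 0 0 0.065; 0 0 0 0 0 0 0.065",
)

```text
time_s: 8.95
position: [0.6076, 0.2463, 0.053]
tool_rot: [[0.999, 0.045, -0.006], [0.045, -0.999, -0.001], [-0.006, 0.001, -1.0]]
ft_force: [0.2, -0.1, 0.7]
grip_width: 0.0646
gripper_force: 0.0
```

```bash
cat >> h.py <<'E'
def dots(zt=.016,near=None,rad=.12):
    """wrist view: bright grey dots pairs about 110 mm apart -> bar poses"""
    c=viewer.calibration('wrist');p,d=viewer.get_image('wrist')
    hsv=cv2.cvtColor(p,cv2.COLOR_RGB2HSV).astype(int)
    g=cv2.cvtColor(p,cv2.COLOR_RGB2GRAY)
    m=cv2.adaptiveThreshold(g,255,cv2.ADAPTIVE_THRESH_MEAN_C,0,51,-18)&(255*(hsv[...,1]<70)).astype(np.uint8)
    n,l,st,ce=cv2.connectedComponentsWithStats(m);P=[]
    for i in range(1,n):
        a,b,A=st[i,2],st[i,3],st[i,4]
        if 60<A<1500 and .6<a/b<1.6 and A>.6*a*b:
            w=ray(c,ce[i],zt)[0]; P.append(w)
    out=[]
    for i in range(len(P)):
        for j in range(len(P)):
            e=P[j]-P[i]
            if e[0]>0 and .10<np.hypot(*e[:2])<.12 and abs(e[1])<.05: out.append((*((P[i]+P[j])/2)[:2],np.degrees(np.arctan2(e[1],e[0]))))
    return out,P
E
python3 - <<'E'
from h import *
o,P=dots();print(np.round(o,4),np.round(P,3))
x,y,a=.6107,.246,2.6
plan([(x,y,GZ,a,.065,.045)])
E
```

```text
[[ 0.6172  0.3469 -2.4749]
 [ 0.6119  0.2501  1.9442]] [[0.672 0.345 0.016]
 [0.667 0.252 0.016]
 [0.563 0.349 0.016]
 [0.556 0.248 0.016]]
at [0.6088 0.2465 0.0551] 2.56 t 9.0
[2] 0.001 0 0.041 0 0 0 0.065; 0.001 0.001 0.04 0 0 -0.001 0.065
end [ 0.6108  0.2456 -0.0259] 2.62
```

>>> move_arm(
  plan="0.002 -0.002 0.03 0 0 0.01 0.065; 0.001 0 0.03 0 0 0 0.065; 0 0 0.02 0 0 0 0.065; 0 0 0 0 0 0 0.02; 0 0 0 0 0 0 0.02; 0 0 0 0 0 0 0.02; 0 0 0 0 0 0 0.02; 0 0 -0.03 0 0 0 0.02; 0 0 -0.05 0 0 0 0.02; 0 0 -0.05 0 0 0 0.02; 0 0 0 0 0 0 0.02",
)

```text
time_s: 10.38
position: [0.6141, 0.2492, 0.1111]
tool_rot: [[0.999, 0.035, 0.009], [0.035, -0.999, 0.002], [0.009, -0.002, -1.0]]
ft_force: [0.5, 0.6, -3.5]
grip_width: 0.0272
gripper_force: 79.7
```

Run:
```python
from h import *
x,y=slot(.055);z=.036+GZ+.001
plan([(x,y,.11,PY,.02),(x,y,z+.02,PY,.02,.06),(x,y,z,PY,.02,.01)])
```

```text
at [0.6141 0.2492 0.1111] 2.0 t 10.38
[9] -0.026 0.046 0 0 0 -0.023 0.02; -0.027 0.044 0.001 0 0 -0.023 0.02; -0.029 0.045 0 0 0 -0.023 0.02; -0.029 0.043 0 0 0 -0.024 0.02; 0 0 0.04 0 0 0 0.02; 0 0 0.039 0 0 0 0.02; 0 0 0.007 0 0 0 0.02; 0 0 0.006 0 0 0 0.02; 0 0 0.007 0 0 0 0.02
end [0.5157 0.0639 0.0111] 7.33
```

>>> move_arm(
  plan="-0.026 0.046 0 0 0 -0.023 0.02; -0.027 0.044 0.001 0 0 -0.023 0.02; -0.029 0.045 0 0 0 -0.023 0.02; -0.029 0.043 0 0 0 -0.024 0.02; 0 0 0.04 0 0 0 0.02; 0 0 0.03 0 0 0 0.02; 0 0 0 0 0 0 0.02; 0 0 0 0 0 0 0.02",
)

```text
time_s: 11.38
position: [0.5142, 0.0635, 0.0357]
tool_rot: [[0.992, 0.128, 0.001], [0.128, -0.992, -0.0], [0.001, 0.0, -1.0]]
ft_force: [0.5, -1.2, -2.7]
grip_width: 0.0272
gripper_force: 79.8
```

Run:
```python
from h import *
x,y=slot(.055);z=.036+GZ+.001
plan([(x,y,z+.015,PY,.02,.06),(x,y,z,PY,.02,.01)])
```

```text
at [0.5142 0.0635 0.0357] 7.33 t 11.38
[3] 0.002 0 0.01 0 0 0.001 0.02; 0 0 0.007 0 0 0 0.02; 0 0 0.008 0 0 0 0.02
end [0.5162 0.0637 0.0107] 7.28
```

>>> move_arm(
  plan="0.002 0 0.01 0 0 0 0.02; 0 0 0.007 0 0 0 0.02; 0 0 0.007 0 0 0 0.02; 0 0 0 0 0 0 0.02; 0 0 0 0 0 0 0.045; 0 0 0 0 0 0 0.045; 0 0 0 0 0 0 0.045; 0 0 -0.03 0 0 0 0.045; 0 0 -0.05 0 0 0 0.045; -0.03 0.03 -0.05 0 0 0 0.02; -0.03 0.03 -0.05 0 0 0 0.02; 0 0 0 0 0 0 0.02",
)

```text
time_s: 12.88
position: [0.4667, -0.002, 0.1893]
tool_rot: [[0.992, 0.125, 0.006], [0.125, -0.992, -0.002], [0.006, 0.003, -1.0]]
ft_force: [1.2, -0.7, -0.7]
grip_width: 0.02
gripper_force: 0.0
```

Run:
```python
from h import *
o,P=dots(.052);print(np.round(o,4))
p,d=viewer.get_image('wrist');cv2.imwrite('pics/w6.png',p[:,:,::-1])
o,P=dots(.036);print('plate marks',np.round(P,4))
print(env.observe()['position'],env.observe()['grip_width'])
```

```text
[[ 0.5319 -0.0461  6.7957]]
plate marks [[ 0.5885 -0.0423  0.036 ]
 [ 0.5697  0.0737  0.036 ]
 [ 0.474  -0.0559  0.036 ]]
[ 4.66023030e-01 -6.66012842e-05  1.85305217e-01] 0.02007573829081185
```

View pics/w6.png

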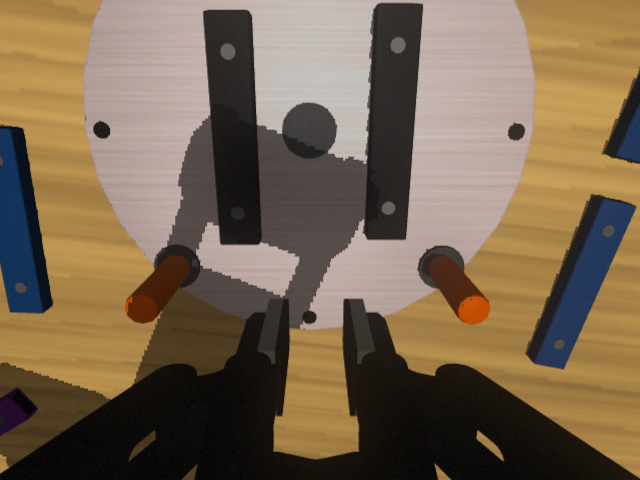

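Run:
```python
from h import *
c=viewer.calibration('wrist');print(np.round(env.observe()['position'],4))
h=ray(c,[(309,130),(102,130),(516,131),(309,317)],.036);print(h.round(4))
e=h[1]-h[2];th=np.degrees(np.arctan2(-e[0],e[1]));print('yaw from holes',th, np.degrees(np.arctan2(*(h[0]-h[3])[1::-1])))
a=np.radians(th);M=np.array([[np.cos(a),np.sin(a)],[-np.sin(a),np.cos(a)]])
for q in([(238,213),(228,51)],[(389,208),(398,45)]):
    w=ray(c,q,.052);v=w[1]-w[0];print(w.mean(0).round(4),np.degrees(np.arctan2(v[1],v[0])),np.linalg.norm(v), 'plate frame',(M@(w.mean(0)-(h[1]+h[2])/2)[:2]).round(4))
```

```text
[ 4.660e-01 -1.000e-04  1.853e-01]
[[ 0.5233  0.0126  0.036 ]
 [ 0.5042  0.1615  0.036 ]
 [ 0.5416 -0.1363  0.036 ]
 [ 0.3732 -0.0059  0.036 ]]
yaw from holes 7.171839348665054 7.030220619591879
[0.5133 0.0639 0.052 ] 7.571057553518998 0.10904872626764991 plate frame [-0.0031  0.0521]
[ 0.531  -0.0452  0.052 ] 7.206568442248234 0.1088594419459463 plate frame [ 0.0008 -0.0583]
```

Relative to the plate marks the bars lie at +52 and −58 mm with yaw within 0.4°, and the plate centre reads as (0.523, 0.012). I'll use that centre from here. Next I turn the table: cage the near-right post and sweep it through the arc.

```bash
sed -i 's/^PC=.*/PC=np.array([.523,.0115]);PY=7.2/' h.py
python3 - <<'E'
from h import *
a=np.radians(PY-135);x,y=PC+.1499*np.array([np.cos(a),np.sin(a)]);print(x,y)
plan([(x,y,.15,PY+45,.07),(x,y,.042,PY+45,.07,.05)])
E
```

```text
0.43112523265741887 -0.10694423635511602
at [ 4.660e-01 -1.000e-04  1.853e-01] 7.32 t 13.03
[8] -0.01 0.02 0.007 0 0 -0.157 0.07; -0.012 0.019 0.007 0 0 -0.156 0.07; -0.016 0.016 0.007 0 0 -0.157 0.07; -0.018 0.014 0.007 0 0 -0.157 0.07; -0.019 0.011 0.007 0 0 -0.156 0.07; 0 0 0.036 0 0 0 0.07; 0 0 0.036 0 0 0 0.07; 0 0 0.036 0 0 0 0.07
end [ 0.4315 -0.1068  0.0423] 52.18
```

>>> move_arm(
  plan="-0.01 0.02 0.007 0 0 -0.157 0.07; -0.012 0.019 0.007 0 0 -0.156 0.07; -0.016 0.016 0.007 0 0 -0.157 0.07; -0.018 0.014 0.007 0 0 -0.157 0.07; -0.019 0.011 0.007 0 0 -0.156 0.07; 0 0 0 0 0 0 0.07; 0 0 0.036 0 0 0 0.07; 0 0 0.036 0 0 0 0.07; 0 0 0.036 0 0 0 0.07; 0 0 0 0 0 0 0.03; 0 0 0 0 0 0 0.026; 0 0 0 0 0 0 0.026",
)

```text
time_s: 14.52
position: [0.4325, -0.1072, 0.0444]
tool_rot: [[0.613, 0.79, 0.002], [0.79, -0.613, -0.001], [0.0, 0.002, -1.0]]
ft_force: [0.0, -0.5, -0.1]
grip_width: 0.0263
gripper_force: 0.0
```

Run:
```python
from h import *
p,d=viewer.get_image('wrist');cv2.imwrite('pics/w7.png',cv2.resize(p,(400,300))[:,:,::-1])
plan([(0,0,0,0,0)],start=(0,0,0,0))
```

```text
[1] 0 0 0 0 0 0 0
end [0. 0. 0.] 0.0
```

View pics/w7.png

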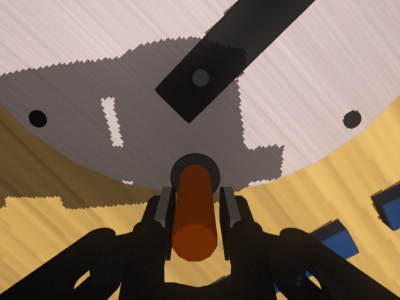

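The post (195,215) sits centred between the fingers. Now the sweep.

>>> move_arm(
  plan="0.0003 0.0065 0 0 0 -0.0436 0.026; 0.0003 0.0065 0 0 0 -0.0436 0.026; 0.0006 0.0131 0 0 0 -0.0873 0.026; 0.0006 0.0131 0 0 0 -0.0873 0.026; 0.0006 0.0131 0 0 0 -0.0873 0.026; 0.0006 0.0131 0 0 0 -0.0873 0.026; 0.0006 0.0131 0 0 0 -0.0873 0.026; 0.0006 0.0131 0 0 0 -0.0873 0.026; 0.0006 0.0131 0 0 0 -0.0873 0.026",
)

```text
time_s: 15.7
position: [0.5291, -0.1377, 0.0439]
tool_rot: [[-0.041, 0.999, -0.002], [0.999, 0.041, 0.001], [0.001, -0.002, -1.0]]
ft_force: [-4.7, 2.1, 2.9]
grip_width: 0.0262
gripper_force: 2.5
```

>>> move_arm(
  plan="0.0006 0.0131 0 0 0 -0.0873 0.026; 0.0006 0.0131 0 0 0 -0.0873 0.026; 0.0006 0.0131 0 0 0 -0.0873 0.026; 0.0006 0.0131 0 0 0 -0.0873 0.026; 0.0006 0.0131 0 0 0 -0.0873 0.026; 0.0006 0.0131 0 0 0 -0.0873 0.026; 0.0006 0.0131 0 0 0 -0.0873 0.026; 0.0006 0.0131 0 0 0 -0.0873 0.026; 0.0003 0.0065 0 0 0 -0.0436 0.026; 0.0003 0.0065 0 0 0 -0.0436 0.026; 0 0 0 0 0 0 0.026; 0 0 0 0 0 0 0.05",
)

```text
time_s: 17.2
position: [0.6336, -0.0899, 0.0432]
tool_rot: [[-0.733, 0.68, -0.001], [0.68, 0.733, -0.0], [0.0, -0.0, -1.0]]
ft_force: [-0.1, 0.7, 0.9]
grip_width: 0.0427
gripper_force: 0.0
```

Run:
```python
from h import *
s=env.observe();p=s['position']
plan([(p[0],p[1],.19,142,.06),(.47,-.06,.19,PY,.06)])
```

```text
at [ 0.6336 -0.0899  0.0432] 137.16 t 17.2
[12] 0 0 -0.049 0 0 -0.028 0.06; 0 0 -0.049 0 0 -0.028 0.06; 0 0 -0.049 0 0 -0.029 0.06; 0.011 -0.006 0 0 0 0.168 0.06; 0.009 -0.007 0 0 0 0.168 0.06; 0.008 -0.008 0 0 0 0.168 0.06; 0.007 -0.01 0 0 0 0.168 0.06; 0.005 -0.011 0 0 0 0.168 0.06; 0.002 -0.011 0 0 0 0.169 0.06; 0.001 -0.012 0 0 0 0.168 0.06; -0.001 -0.012 0 0 0 0.168 0.06; -0.003 -0.012 0 0 0 0.168 0.06
[5] -0.005 -0.011 0 0 0 0.168 0.06; -0.006 -0.01 0 0 0 0.168 0.06; -0.008 -0.008 0 0 0 0.168 0.06; -0.01 -0.007 0 0 0 0.168 0.06; -0.011 -0.006 0 0 0 0.168 0.06
end [ 0.4694 -0.0598  0.1902] 7.21
```

>>> move_arm(
  plan="0 0 -0.04 0 0 0 0.06; 0 0 -0.05 0 0 0 0.06; 0 0 -0.055 0 0 0 0.06; 0.011 -0.006 0 0 0 0.16 0.06; 0.009 -0.007 0 0 0 0.168 0.06; 0.008 -0.008 0 0 0 0.168 0.06; 0.007 -0.01 0 0 0 0.168 0.06; 0.005 -0.011 0 0 0 0.168 0.06; 0.002 -0.011 0 0 0 0.169 0.06; 0.001 -0.012 0 0 0 0.168 0.06; -0.001 -0.012 0 0 0 0.168 0.06; -0.003 -0.012 0 0 0 0.168 0.06",
)

```text
time_s: 18.7
position: [0.5295, -0.0626, 0.1881]
tool_rot: [[0.635, 0.773, -0.001], [0.773, -0.635, -0.0], [-0.001, -0.0, -1.0]]
ft_force: [-0.3, 0.2, -0.1]
grip_width: 0.0597
gripper_force: 0.0
```

Run:
```python
from h import *
plan([(.455,.0,.2,PY,.06)])
```

```text
at [ 0.5295 -0.0626  0.1881] 50.59 t 18.7
[5] 0 -0.019 -0.002 0 0 0.151 0.06; -0.003 -0.02 -0.003 0 0 0.152 0.06; -0.005 -0.018 -0.002 0 0 0.151 0.06; -0.009 -0.018 -0.002 0 0 0.152 0.06; -0.01 -0.016 -0.003 0 0 0.151 0.06
end [ 4.555e-01 -1.000e-04  2.001e-01] 7.22
```

>>> move_arm(
  plan="0 -0.019 -0.002 0 0 0.151 0.06; -0.003 -0.02 -0.003 0 0 0.152 0.06; -0.005 -0.018 -0.002 0 0 0.151 0.06; -0.009 -0.018 -0.002 0 0 0.152 0.06; -0.01 -0.016 -0.003 0 0 0.151 0.06; 0 0 0 0 0 0 0.06; 0 0 0 0 0 0 0.06",
)

```text
time_s: 19.58
position: [0.4563, -0.0009, 0.2002]
tool_rot: [[0.991, 0.135, 0.0], [0.135, -0.991, -0.0], [0.0, 0.0, -1.0]]
ft_force: [0.2, -0.6, -0.0]
grip_width: 0.0599
gripper_force: 0.0
```

```bash
cat >> h.py <<'E'
def holes():
    """dark round marks on the plate (hub, 4 holes), world at z=.036"""
    c=viewer.calibration('wrist');p,d=viewer.get_image('wrist')
    g=cv2.cvtColor(p,cv2.COLOR_RGB2GRAY);out=[]
    m=((g<85)).astype(np.uint8);n,l,st,ce=cv2.connectedComponentsWithStats(m)
    for i in range(1,n):
        a,b,A=st[i,2],st[i,3],st[i,4]
        if 80<A<5000 and .75<a/b<1.33 and .68<A/(a*b)<.86: out.append((*ray(c,ce[i],.036)[0][:2].round(4),A,*ce[i].round(0)))
    return out,p
E
python3 - <<'E'
from h import *
o,p=holes();print(*o,sep='\n');cv2.imwrite('pics/w8.png',p[:,:,::-1])
o,P=dots(.052);print(np.round(P,4));print(env.observe()['position'])
plan([(.4165,-.2446,.12,-5,.065),(.4165,-.2446,GZ,-5,.065,.05)])
E
```

```text
(np.float64(0.5054), np.float64(0.1618), np.int32(213), np.float64(110.0), np.float64(112.0))
(np.float64(0.5422), np.float64(-0.1387), np.int32(206), np.float64(513.0), np.float64(118.0))
[[ 0.5748  0.074   0.052 ]
 [ 0.5879 -0.0348  0.052 ]
 [ 0.4757  0.2292  0.052 ]
 [ 0.4789 -0.0525  0.052 ]]
[ 0.45630722 -0.00086646  0.20002187]
at [ 0.4563 -0.0009  0.2   ] 7.67 t 19.68
[8] -0.014 0.047 0.016 0 0 0.044 0.065; -0.013 0.048 0.016 0 0 0.044 0.065; -0.01 0.048 0.016 0 0 0.045 0.065; -0.008 0.049 0.016 0 0 0.044 0.065; -0.006 0.049 0.016 0 0 0.044 0.065; 0 0 0.049 0 0 0 0.065; 0 0 0.048 0 0 0 0.065; 0 0 0.049 0 0 0 0.065
end [ 0.4162 -0.2444 -0.026 ] -4.99
```

View pics/w8.png

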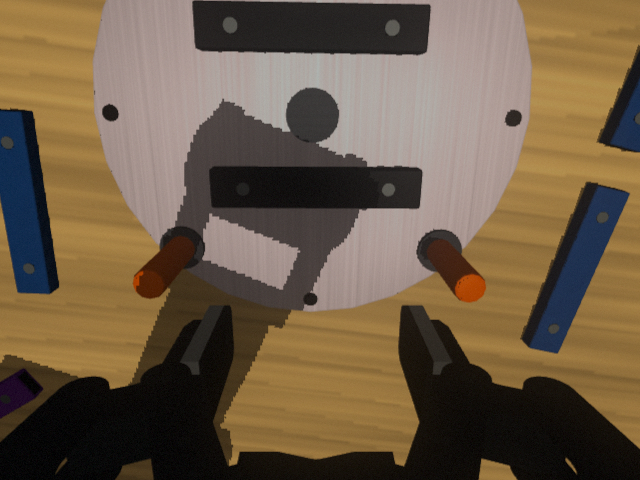

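The table settled exactly one click round, with yaw 7.0° and black bars at (311,26) and (316,188). Now the blue bars.

>>> move_arm(
  plan="-0.014 0.047 0.016 0 0 0.044 0.065; -0.013 0.048 0.016 0 0 0.044 0.065; -0.01 0.048 0.016 0 0 0.045 0.065; -0.008 0.049 0.016 0 0 0.044 0.065; -0.006 0.049 0.016 0 0 0.044 0.065; 0 0 0.06 0 0 0 0.065; 0 0 0.05 0 0 0 0.065; 0 0 0.036 0 0 0 0.065; 0 0 0 0 0 0 0.065; 0 0 0 0 0 0 0.02; 0 0 0 0 0 0 0.02; 0 0 0 0 0 0 0.02",
)

```text
time_s: 21.18
position: [0.4162, -0.2444, -0.0239]
tool_rot: [[0.996, -0.088, 0.002], [-0.088, -0.996, -0.002], [0.002, 0.002, -1.0]]
ft_force: [-1.8, 0.7, 8.0]
grip_width: 0.0272
gripper_force: 79.4
```

```bash
cat >> h.py <<'E'
def pl(d,base,yaw0,TR=.12):
    "lift, carry, stop 15 mm above the slot"
    s=env.observe();p=s['position'];x,y=slot(d);z=base+GZ+.001
    print('grip',s['grip_width'],s['gripper_force'],'z now',p[2])
    plan([(p[0],p[1],TR,yaw0,.02),(x,y,TR,PY,.02),(x,y,z+.015,PY,.02,.06)])
def fine(d,base):
    x,y=slot(d);z=base+GZ+.001
    return plan([(x,y,z,PY,.02,.008)])
E
python3 - <<'E'
from h import *
pl(-.057,.052,-5)
E
```

```text
grip 0.027247921405785636 79.39516425132751 z now -0.023898616732778252
at [ 0.4162 -0.2444 -0.0239] -5.04 t 21.18
[9] 0 0 -0.048 0 0 0 0.02; 0 0 -0.048 0 0 0 0.02; 0 0 -0.048 0 0 -0.001 0.02; 0.024 -0.052 0 0 0 -0.053 0.02; 0.027 -0.051 0 0 0 -0.053 0.02; 0.029 -0.049 0 0 0 -0.053 0.02; 0.032 -0.048 0 0 0 -0.054 0.02; 0 0 0.039 0 0 0 0.02; 0 0 0.039 0 0 0 0.02
end [ 0.5299 -0.0449  0.0421] 7.23
```

>>> move_arm(
  plan="0 0 -0.04 0 0 0 0.02; 0 0 -0.05 0 0 0 0.02; 0 0 -0.055 0 0 0 0.02; 0.024 -0.052 0 0 0 -0.053 0.02; 0.027 -0.051 0 0 0 -0.053 0.02; 0.029 -0.049 0 0 0 -0.053 0.02; 0.032 -0.048 0 0 0 -0.054 0.02; 0 0 0.039 0 0 0 0.02; 0 0 0.035 0 0 0 0.02; 0 0 0 0 0 0 0.02; 0 0 0 0 0 0 0.02",
)

```text
time_s: 22.55
position: [0.5302, -0.0448, 0.047]
tool_rot: [[0.992, 0.124, 0.002], [0.124, -0.992, -0.001], [0.002, 0.001, -1.0]]
ft_force: [-0.1, -0.7, -2.2]
grip_width: 0.0274
gripper_force: 80.2
```

```bash
sed -i 's/^GZ=.*/GZ=-.024/' h.py
python3 - <<'E'
from h import *
e=fine(-.057,.052)
print(env.observe()['grip_width'])
p=(e[0],e[1],.12);x,y,a=.613,-.2595,-6.8
plan([(x,y,.13,a,.065)],start=(e[0],e[1],.13,e[3]))
E
```

```text
at [ 0.5302 -0.0448  0.047 ] 7.14 t 22.55
[3] 0 0 0.006 0 0 0 0.02; 0 0 0.006 0 0 -0.001 0.02; 0 0 0.006 0 0 0 0.02
end [ 0.5302 -0.0448  0.029 ] 7.19
0.027431914511632096
[4] 0.014 0.056 0 0 0 0.061 0.065; 0.017 0.055 0 0 0 0.061 0.065; 0.02 0.053 0 0 0 0.061 0.065; 0.024 0.053 0 0 0 0.061 0.065
end [ 0.6128 -0.2596  0.13  ] -6.79
```

>>> move_arm(
  plan="0 0 0.006 0 0 0 0.02; 0 0 0.006 0 0 -0.001 0.02; 0 0 0.006 0 0 0 0.02; 0 0 0 0 0 0 0.02; 0 0 0 0 0 0 0.042; 0 0 0 0 0 0 0.042; 0 0 0 0 0 0 0.042; 0 0 -0.025 0 0 0 0.042; 0 0 -0.04 0 0 0 0.042; 0 0 -0.04 0 0 0 0.065; 0.014 0.056 0 0 0 0.061 0.065; 0.017 0.055 0 0 0 0.061 0.065",
)

```text
time_s: 24.05
position: [0.5715, -0.1531, 0.133]
tool_rot: [[1.0, 0.003, 0.001], [0.003, -1.0, -0.001], [0.001, 0.001, -1.0]]
ft_force: [-0.1, 0.4, 0.2]
grip_width: 0.0646
gripper_force: 0.0
```

>>> move_arm(
  plan="0.02 0.053 0 0 0 0.061 0.065; 0.024 0.053 0 0 0 0.061 0.065; 0 0 0.04 0 0 0 0.065; 0 0 0 0 0 0 0.065; 0 0 0 0 0 0 0.065",
)

```text
time_s: 24.68
position: [0.6124, -0.2589, 0.0936]
tool_rot: [[0.993, -0.117, 0.001], [-0.117, -0.993, -0.001], [0.001, 0.001, -1.0]]
ft_force: [0.2, -0.1, -0.0]
grip_width: 0.0649
gripper_force: 0.0
```

Run:
```python
from h import *
o,P=dots();print(np.round(o,4))
o=[q for q in o if abs(q[1]+.26)<.03 and abs(q[0]-.61)<.03]
x,y,a=o[0] if o else (.613,-.2595,-6.8)
plan([(x,y,.02,a,.065),(x,y,GZ,a,.065,.045)])
```

```text
[[ 0.6123 -0.3455  3.0701]]
at [ 0.6126 -0.259   0.0941] -6.73 t 24.73
[3] 0 0 0.037 0 0 0.001 0.065; 0 0 0.037 0 0 0 0.065; 0 0 0.044 0 0 0 0.065
end [ 0.6126 -0.259  -0.0239] -6.79
```

>>> move_arm(
  plan="0 -0.003 0.037 0 0 0 0.065; 0 0 0.04 0 0 0 0.065; 0 0 0.041 0 0 0 0.065; 0 0 0 0 0 0 0.065; 0 0 0 0 0 0 0.02; 0 0 0 0 0 0 0.02; 0 0 0 0 0 0 0.02; 0 0 0 0 0 0 0.02",
)

```text
time_s: 25.72
position: [0.6136, -0.2569, -0.0228]
tool_rot: [[0.993, -0.118, 0.004], [-0.118, -0.993, -0.002], [0.004, 0.002, -1.0]]
ft_force: [-1.1, 0.2, 8.4]
grip_width: 0.0273
gripper_force: 79.2
```

Run:
```python
from h import *
pl(0,.052,-6.8)
```

```text
grip 0.027307751900106723 79.24035787582397 z now -0.022830237686402674
at [ 0.6136 -0.2569 -0.0228] -6.77 t 25.73
[10] 0 0 -0.048 0 0 0 0.02; 0 0 -0.047 0 0 0 0.02; 0 0 -0.048 0 0 0.001 0.02; -0.024 -0.051 0 0 0 -0.049 0.02; -0.022 -0.052 0 0 0 -0.049 0.02; -0.019 -0.054 0 0 0 -0.049 0.02; -0.017 -0.054 0 0 0 -0.049 0.02; -0.014 -0.055 0 0 0 -0.049 0.02; 0 0 0.038 0 0 0 0.02; 0 0 0.038 0 0 0 0.02
end [0.523  0.0116 0.0442] 7.21
```

>>> move_arm(
  plan="0 0 -0.04 0 0 0 0.02; 0 0 -0.05 0 0 0 0.02; 0 0 -0.053 0 0 0 0.02; -0.024 -0.051 0 0 0 -0.049 0.02; -0.022 -0.052 0 0 0 -0.049 0.02; -0.019 -0.054 0 0 0 -0.049 0.02; -0.017 -0.054 0 0 0 -0.049 0.02; -0.014 -0.055 0 0 0 -0.049 0.02; 0 0 0.038 0 0 0 0.02; 0 0 0.036 0 0 0 0.02; 0 0 0 0 0 0 0.02; 0 0 0 0 0 0 0.02",
)

```text
time_s: 27.22
position: [0.5225, 0.0119, 0.045]
tool_rot: [[0.992, 0.126, 0.003], [0.126, -0.992, -0.001], [0.002, 0.001, -1.0]]
ft_force: [0.2, -0.7, -1.9]
grip_width: 0.0273
gripper_force: 79.7
```

```bash
sed -i 's/^GZ=.*/GZ=-.0228/' h.py
python3 - <<'E'
from h import *
e=fine(0,.052)
x,y,a=.414,.250,5.1
plan([(x,y,.13,a,.065),(x,y,.08,a,.065)],start=(e[0],e[1],.13,e[3]))
E
```

```text
at [0.5225 0.0119 0.045 ] 7.25 t 27.23
[2] 0 0 0.007 0 0 0 0.02; 0 0 0.008 0 0 0.001 0.02
end [0.5225 0.0119 0.03  ] 7.19
[6] -0.016 -0.05 0 0 0 0.007 0.065; -0.015 -0.05 0 0 0 0.008 0.065; -0.017 -0.05 0 0 0 0.007 0.065; -0.016 -0.049 0 0 0 0.007 0.065; -0.017 -0.05 0 0 0 0.008 0.065; 0 0 0.05 0 0 0 0.065
end [0.4144 0.2504 0.08  ] 5.07
```

>>> move_arm(
  plan="0 0 0.007 0 0 0 0.02; 0 0 0.008 0 0 0 0.02; 0 0 0 0 0 0 0.02; 0 0 0 0 0 0 0.04; 0 0 0 0 0 0 0.04; 0 0 0 0 0 0 0.04; 0 0 -0.025 0 0 0 0.04; 0 0 -0.04 0 0 0 0.04; 0 0 -0.04 0 0 0 0.065; -0.016 -0.05 0 0 0 0.007 0.065; -0.015 -0.05 0 0 0 0.008 0.065; -0.017 -0.05 0 0 0 0.007 0.065",
)

```text
time_s: 28.72
position: [0.4553, 0.1566, 0.1333]
tool_rot: [[0.995, 0.104, 0.0], [0.104, -0.995, 0.0], [0.0, -0.0, -1.0]]
ft_force: [1.0, 0.7, 0.3]
grip_width: 0.0653
gripper_force: 0.0
```

>>> move_arm(
  plan="-0.016 -0.049 0 0 0 0.007 0.065; -0.017 -0.05 0 0 0 0.008 0.065; 0 0 0.05 0 0 0 0.065; 0 0 0 0 0 0 0.065; 0 0 0 0 0 0 0.065",
)

```text
time_s: 29.35
position: [0.4141, 0.2504, 0.0844]
tool_rot: [[0.996, 0.089, 0.001], [0.089, -0.996, 0.0], [0.001, -0.0, -1.0]]
ft_force: [-0.3, 0.9, 0.5]
grip_width: 0.0648
gripper_force: 0.0
```

Run:
```python
from h import *
o,P=dots();print(np.round(o,4))
o=[q for q in o if abs(q[1]-.25)<.03 and abs(q[0]-.41)<.03]
x,y,a=o[0] if o else (.414,.250,5.1)
plan([(x,y,.02,a,.065),(x,y,GZ,a,.065,.045)])
```

```text
[[ 0.428   0.3378 -3.4815]]
at [0.4144 0.2504 0.0847] 5.08 t 29.4
[3] 0 0 0.032 0 0 0 0.065; 0 0 0.033 0 0 0 0.065; 0 0 0.042 0 0 0 0.065
end [ 0.4144  0.2504 -0.0223] 5.08
```

>>> move_arm(
  plan="0 0 0.032 0 0 0 0.065; 0 0 0.033 0 0 0 0.065; 0 0 0.041 0 0 0 0.065; 0 0 0 0 0 0 0.065; 0 0 0 0 0 0 0.02; 0 0 0 0 0 0 0.02; 0 0 0 0 0 0 0.02; 0 0 0 0 0 0 0.02",
)

```text
time_s: 30.4
position: [0.4144, 0.2508, -0.0206]
tool_rot: [[0.996, 0.09, 0.004], [0.09, -0.996, 0.001], [0.004, -0.001, -1.0]]
ft_force: [-2.0, -2.4, 12.4]
grip_width: 0.0272
gripper_force: 78.2
```

Run:
```python
from h import *
pl(.057,.052,5.1)
```

```text
grip 0.027209514112142456 78.15292596817017 z now -0.02056594818994889
at [ 0.4144  0.2508 -0.0206] 5.15 t 30.4
[9] 0 0 -0.047 0 0 0 0.02; 0 0 -0.047 0 0 0.001 0.02; 0 0 -0.047 0 0 0 0.02; 0.021 0.048 0 0 0 -0.009 0.02; 0.021 0.048 0 0 0 -0.009 0.02; 0.02 0.048 0 0 0 -0.01 0.02; 0.02 0.048 0 0 0 -0.009 0.02; 0 0 0.038 0 0 0 0.02; 0 0 0.037 0 0 0 0.02
end [0.5156 0.0682 0.0454] 7.21
```

>>> move_arm(
  plan="0 0 -0.04 0 0 0 0.02; 0 0 -0.05 0 0 0 0.02; 0 0 -0.05 0 0 0 0.02; 0.021 0.048 0 0 0 -0.009 0.02; 0.021 0.048 0 0 0 -0.009 0.02; 0.02 0.048 0 0 0 -0.01 0.02; 0.02 0.048 0 0 0 -0.009 0.02; 0 0 0.038 0 0 0 0.02; 0 0 0.034 0 0 0 0.02; 0 0 0 0 0 0 0.02; 0 0 0 0 0 0 0.02",
)

```text
time_s: 31.78
position: [0.5154, 0.0681, 0.0469]
tool_rot: [[0.992, 0.127, 0.002], [0.127, -0.992, -0.0], [0.002, 0.001, -1.0]]
ft_force: [-0.1, 0.5, -1.9]
grip_width: 0.0267
gripper_force: 81.0
```

```bash
sed -i 's/^GZ=.*/GZ=-.0206/' h.py
python3 - <<'E'
from h import *
e=fine(.057,.052)
plan([(.455,.0,.2,PY,.06)],start=(e[0],e[1],.13,e[3]))
E
```

```text
at [0.5154 0.0681 0.0469] 7.27 t 31.77
[2] 0 0 0.007 0 0 0.001 0.02; 0 0 0.007 0 0 0 0.02
end [0.5154 0.0681 0.0329] 7.22
[2] -0.034 0.03 -0.035 0 0 0 0.06; -0.034 0.03 -0.035 0 0 0 0.06
end [4.554e-01 1.000e-04 2.000e-01] 7.22
```

>>> move_arm(
  plan="0 0 0.007 0 0 0 0.02; 0 0 0.007 0 0 0 0.02; 0 0 0 0 0 0 0.02; 0 0 0 0 0 0 0.04; 0 0 0 0 0 0 0.04; 0 0 0 0 0 0 0.04; 0 0 -0.025 0 0 0 0.04; 0 0 -0.05 0 0 0 0.04; -0.034 0.03 -0.045 0 0 0 0.06; -0.034 0.03 -0.045 0 0 0 0.06; 0 0 0 0 0 0 0.06; 0 0 0 0 0 0 0.06",
)

```text
time_s: 33.28
position: [0.4559, 0.0016, 0.1938]
tool_rot: [[0.992, 0.126, -0.001], [0.126, -0.992, 0.0], [-0.001, -0.0, -1.0]]
ft_force: [0.4, -0.2, -0.9]
grip_width: 0.06
gripper_force: 0.0
```

Run:
```python
from h import *
o,p=holes();print(*o,sep='\n');cv2.imwrite('pics/w9.png',p[:,:,::-1])
o,P=dots(.068);print(np.round(o,4))
a=np.radians(PY-135);x,y=PC+.1499*np.array([np.cos(a),np.sin(a)])
plan([(x,y,.15,PY+45,.07),(x,y,.042,PY+45,.07,.05)])
```

```text
(np.float64(0.543), np.float64(-0.1387), np.int32(207), np.float64(520.0), np.float64(115.0))
(np.float64(0.5043), np.float64(0.1614), np.int32(225), np.float64(109.0), np.float64(116.0))
[[ 0.5319 -0.0437  7.1307]]
at [0.4559 0.002  0.1931] 7.3 t 33.38
[8] -0.008 0.021 0.009 0 0 -0.157 0.07; -0.011 0.02 0.008 0 0 -0.156 0.07; -0.013 0.017 0.009 0 0 -0.157 0.07; -0.017 0.015 0.008 0 0 -0.157 0.07; -0.018 0.013 0.009 0 0 -0.157 0.07; 0 0 0.036 0 0 0 0.07; 0 0 0.036 0 0 0 0.07; 0 0 0.036 0 0 0 0.07
end [ 0.4314 -0.1068  0.0421] 52.22
```

View pics/w9.png

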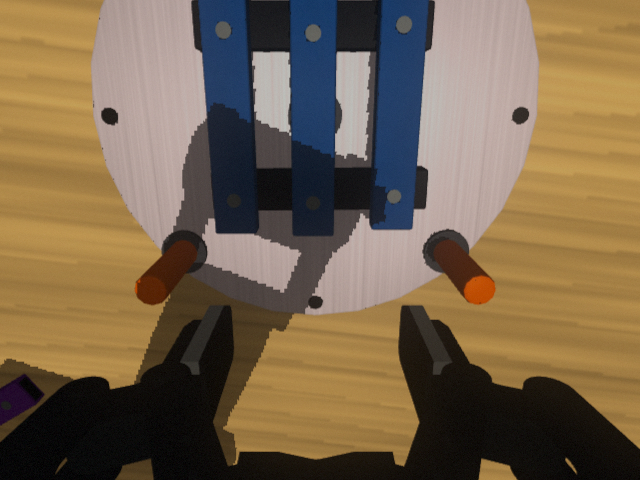

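All three blue bars lie square across the black ones with even gaps (253–291 and 336–372). Now the second click.

>>> move_arm(
  plan="-0.008 0.021 0.009 0 0 -0.157 0.07; -0.011 0.02 0.008 0 0 -0.156 0.07; -0.013 0.017 0.009 0 0 -0.157 0.07; -0.017 0.015 0.008 0 0 -0.157 0.07; -0.018 0.013 0.009 0 0 -0.157 0.07; 0 0 0 0 0 0 0.07; 0 0 0.036 0 0 0 0.07; 0 0 0.036 0 0 0 0.07; 0 0 0.036 0 0 0 0.07; 0 0 0 0 0 0 0.03; 0 0 0 0 0 0 0.026; 0 0 0 0 0 0 0.026",
)

```text
time_s: 34.88
position: [0.4322, -0.1075, 0.0445]
tool_rot: [[0.613, 0.79, 0.002], [0.79, -0.613, -0.001], [0.0, 0.002, -1.0]]
ft_force: [-0.0, -0.2, -1.6]
grip_width: 0.0264
gripper_force: 0.0
```

>>> move_arm(
  plan="0.0003 0.0065 0 0 0 -0.0436 0.026; 0.0003 0.0065 0 0 0 -0.0436 0.026; 0.0006 0.0131 0 0 0 -0.0873 0.026; 0.0006 0.0131 0 0 0 -0.0873 0.026; 0.0006 0.0131 0 0 0 -0.0873 0.026; 0.0006 0.0131 0 0 0 -0.0873 0.026; 0.0006 0.0131 0 0 0 -0.0873 0.026; 0.0006 0.0131 0 0 0 -0.0873 0.026; 0.0006 0.0131 0 0 0 -0.0873 0.026",
)

```text
time_s: 36.0
position: [0.5288, -0.1381, 0.0442]
tool_rot: [[-0.041, 0.999, -0.002], [0.999, 0.041, 0.0], [0.0, -0.002, -1.0]]
ft_force: [-5.0, 2.2, 1.8]
grip_width: 0.0259
gripper_force: 2.5
```

Identical to the first turn, so I'll finish it the same way.

>>> move_arm(
  plan="0.0006 0.0131 0 0 0 -0.0873 0.026; 0.0006 0.0131 0 0 0 -0.0873 0.026; 0.0006 0.0131 0 0 0 -0.0873 0.026; 0.0006 0.0131 0 0 0 -0.0873 0.026; 0.0006 0.0131 0 0 0 -0.0873 0.026; 0.0006 0.0131 0 0 0 -0.0873 0.026; 0.0006 0.0131 0 0 0 -0.0873 0.026; 0.0006 0.0131 0 0 0 -0.0873 0.026; 0.0003 0.0065 0 0 0 -0.0436 0.026; 0.0003 0.0065 0 0 0 -0.0436 0.026; 0 0 0 0 0 0 0.026; 0 0 0 0 0 0 0.05",
)

```text
time_s: 37.5
position: [0.6332, -0.0902, 0.0433]
tool_rot: [[-0.733, 0.68, -0.001], [0.68, 0.733, -0.0], [0.0, -0.001, -1.0]]
ft_force: [-0.0, -0.8, 0.4]
grip_width: 0.043
gripper_force: 0.0
```

>>> move_arm(
  plan="0 0 -0.04 0 0 0 0.06; 0 0 -0.05 0 0 0 0.06; 0 0 -0.055 0 0 0 0.06; 0.011 -0.006 0 0 0 0.16 0.06; 0.009 -0.007 0 0 0 0.168 0.06; 0.008 -0.008 0 0 0 0.168 0.06; 0.007 -0.01 0 0 0 0.168 0.06; 0.005 -0.011 0 0 0 0.168 0.06; 0.002 -0.011 0 0 0 0.169 0.06; 0.001 -0.012 0 0 0 0.168 0.06; -0.001 -0.012 0 0 0 0.168 0.06; -0.003 -0.012 0 0 0 0.168 0.06",
)

```text
time_s: 39.0
position: [0.5291, -0.0629, 0.1882]
tool_rot: [[0.635, 0.773, -0.001], [0.773, -0.635, -0.0], [-0.001, -0.001, -1.0]]
ft_force: [0.5, 0.2, 0.4]
grip_width: 0.06
gripper_force: 0.0
```

>>> move_arm(
  plan="0 -0.019 -0.002 0 0 0.151 0.06; -0.003 -0.02 -0.003 0 0 0.152 0.06; -0.005 -0.018 -0.002 0 0 0.151 0.06; -0.009 -0.018 -0.002 0 0 0.152 0.06; -0.01 -0.016 -0.003 0 0 0.151 0.06; 0 0 0 0 0 0 0.06; 0 0 0 0 0 0 0.06",
)

```text
time_s: 39.88
position: [0.4559, -0.0011, 0.2002]
tool_rot: [[0.991, 0.134, 0.0], [0.134, -0.991, -0.0], [0.0, 0.0, -1.0]]
ft_force: [-0.1, -0.5, 0.8]
grip_width: 0.0601
gripper_force: 0.0
```

Run:
```python
from h import *
o,p=holes();print(*o,sep='\n');cv2.imwrite('pics/w10.png',p[:,:,::-1])
o,_,_=tubes('top',zfix=.016);show([t for t in o if t[0]=='red'])
plan([(.612,-.345,.13,3.5,.065),(.612,-.345,.08,3.5,.065)])
```

```text
(np.float64(0.5055), np.float64(0.1617), np.int32(207), np.float64(110.0), np.float64(112.0))
(np.float64(0.5421), np.float64(-0.1389), np.int32(198), np.float64(513.0), np.float64(117.0))
red [0.6163 0.3446 0.0212] -2.6 [0.158 0.028]
red [ 0.6002 -0.3979  0.0217] 3.9 [0.156 0.029]
red [0.4275 0.3351 0.0212] -3.9 [0.157 0.028]
at [ 0.4559 -0.0011  0.2001] 7.67 t 39.98
[8] 0.016 0.052 0.01 0 0 0.01 0.065; 0.016 0.051 0.01 0 0 0.011 0.065; 0.016 0.051 0.01 0 0 0.01 0.065; 0.017 0.052 0.01 0 0 0.011 0.065; 0.018 0.051 0.01 0 0 0.01 0.065; 0.018 0.05 0.01 0 0 0.01 0.065; 0.019 0.051 0.01 0 0 0.011 0.065; 0 0 0.05 0 0 0 0.065
end [ 0.612  -0.345   0.0801] 3.48
```

View pics/w10.png

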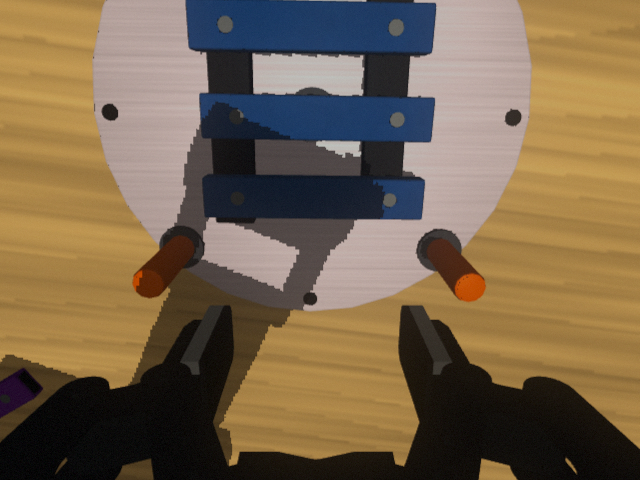

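The table is at the second click (marks unchanged) and the tower is intact. One red bar was knocked to (0.600, −0.398), near the hammer, so I'll fetch that one first with a narrower opening.

Run:
```python
from h import *
plan([(.601,-.395,.09,3.9,.052)])
```

```text
at [ 0.4559 -0.0011  0.2001] 7.67 t 39.98
[8] 0.011 0.051 0.014 0 0 0.008 0.052; 0.012 0.051 0.014 0 0 0.008 0.052; 0.012 0.051 0.013 0 0 0.009 0.052; 0.013 0.051 0.014 0 0 0.008 0.052; 0.013 0.051 0.014 0 0 0.008 0.052; 0.014 0.051 0.014 0 0 0.008 0.052; 0.014 0.05 0.013 0 0 0.008 0.052; 0.014 0.051 0.014 0 0 0.009 0.052
end [ 0.6011 -0.3951  0.0901] 3.88
```

>>> move_arm(
  plan="0.011 0.051 0.014 0 0 0.008 0.052; 0.012 0.051 0.014 0 0 0.008 0.052; 0.012 0.051 0.013 0 0 0.009 0.052; 0.013 0.051 0.014 0 0 0.008 0.052; 0.013 0.051 0.014 0 0 0.008 0.052; 0.014 0.051 0.014 0 0 0.008 0.052; 0.014 0.05 0.013 0 0 0.008 0.052; 0.014 0.051 0.014 0 0 0.009 0.052; 0 0 0 0 0 0 0.052; 0 0 0 0 0 0 0.052",
)

```text
time_s: 41.22
position: [0.6001, -0.3947, 0.0897]
tool_rot: [[0.998, 0.067, -0.001], [0.067, -0.998, 0.001], [-0.001, -0.001, -1.0]]
ft_force: [-0.8, 0.3, 0.2]
grip_width: 0.0519
gripper_force: 0.0
```

```bash
sed -i 's/^GZ=.*/GZ=-.0195/' h.py
python3 - <<'E'
from h import *
o,P=dots();print(np.round(o,4))
o=[q for q in o if abs(q[1]+.395)<.02 and abs(q[0]-.60)<.02]
x,y,a=o[0] if o else (.601,-.395,3.9)
plan([(x,y,.02,a,.052),(x,y,GZ,a,.052,.045)])
E
```

```text
[[ 0.5989 -0.3965  4.0747]]
at [ 0.6003 -0.3942  0.0905] 3.87 t 41.27
[3] -0.001 0.001 0.035 0 0 -0.002 0.052; 0 0.001 0.036 0 0 -0.002 0.052; 0 0 0.039 0 0 0 0.052
end [ 0.5994 -0.3963 -0.0195] 4.1
```

>>> move_arm(
  plan="-0.001 0.001 0.035 0 0 -0.002 0.052; 0 0.001 0.036 0 0 -0.002 0.052; 0 0 0.038 0 0 0 0.052; 0 0 0 0 0 0 0.052; 0 0 0 0 0 0 0.02; 0 0 0 0 0 0 0.02; 0 0 0 0 0 0 0.02; 0 0 0 0 0 0 0.02",
)

```text
time_s: 42.28
position: [0.6005, -0.3973, -0.0154]
tool_rot: [[0.997, 0.071, 0.004], [0.071, -0.997, -0.003], [0.003, 0.003, -1.0]]
ft_force: [-1.3, 2.1, 5.8]
grip_width: 0.0235
gripper_force: 78.3
```

Run:
```python
from h import *
pl(-.057,.068,4.1)
```

```text
grip 0.023495415901194684 78.29217541962862 z now -0.015362333832067802
at [ 0.6005 -0.3973 -0.0154] 4.07 t 42.27
[10] 0 0 -0.045 0 0 0 0.02; 0 0 -0.045 0 0 0 0.02; 0 0 -0.045 0 0 -0.001 0.02; -0.007 -0.059 0 0 0 -0.009 0.02; -0.007 -0.06 0 0 0 -0.009 0.02; -0.007 -0.059 0 0 0 -0.009 0.02; -0.006 -0.06 0 0 0 -0.009 0.02; -0.005 -0.06 0 0 0 -0.009 0.02; -0.005 -0.059 0 0 0 -0.009 0.02; 0 0 0.055 0 0 0 0.02
end [ 0.53   -0.0454  0.0646] 7.22
```

The grip is shallow (width 23.5 mm against the usual 27). I'll regrasp deeper.

>>> move_arm(
  plan="0 0 0 0 0 0 0.052; 0 0 0 0 0 0 0.052; 0 0 0 0 0 0 0.052; 0 0 0 0 0 0 0.052; 0 0 0.004 0 0 0 0.052; 0 0 0.003 0 0 0 0.052; 0 0 0 0 0 0 0.052",
)

```text
time_s: 43.15
position: [0.5992, -0.3967, -0.0262]
tool_rot: [[0.998, 0.07, -0.001], [0.07, -0.998, 0.001], [-0.001, -0.001, -1.0]]
ft_force: [-0.3, 0.0, 0.7]
grip_width: 0.0519
gripper_force: 0.0
```

Run:
```python
from h import *
P,g,w,l,f=tip();print(P,g)
for a in np.arange(-.05,.051,.005):
    k=f&(abs(l[:,1]-a)<.0025)&(w[:,2]<.06); print(round(a,3),np.sort(w[k][:,2])[:60:10].round(3))
p,d=viewer.get_image('wrist');cv2.imwrite('pics/w11.png',cv2.resize(p[200:],None,fx=1,fy=1)[:,:,::-1])
```

```text
[ 0.5993 -0.3968 -0.0259] 0.052004497804016454
-0.05 [-0.002 -0.002 -0.002 -0.002 -0.001 -0.001]
-0.045 [-0.004 -0.002 -0.002 -0.002 -0.001 -0.001]
-0.04 [-0.003 -0.002 -0.002 -0.002 -0.002 -0.001]
-0.035 [-0.003 -0.002 -0.002 -0.002 -0.001 -0.001]
-0.03 [-0.003 -0.002 -0.002 -0.002 -0.001 -0.001]
-0.025 [-0.003 -0.002 -0.002 -0.002 -0.001 -0.001]
-0.02 [-0.003 -0.002 -0.002 -0.002 -0.001 -0.001]
-0.015 [-0.002 -0.001  0.014  0.014  0.015  0.015]
-0.01 [0.013 0.014 0.014 0.014 0.014 0.015]
-0.005 [0.013 0.014 0.014 0.014 0.015 0.015]
-0.0 [0.013 0.014 0.014 0.014 0.014 0.015]
0.005 [0.013 0.014 0.014 0.014 0.015 0.015]
0.01 [0.013 0.014 0.014 0.014 0.014 0.015]
0.015 [-0.002  0.014  0.014  0.015  0.015]
0.02 [-0.003 -0.002 -0.002 -0.002 -0.001 -0.001]
0.025 [-0.003 -0.002 -0.002 -0.002 -0.001 -0.001]
0.03 [-0.003 -0.002 -0.002 -0.002 -0.001 -0.001]
0.035 [-0.003 -0.002 -0.002 -0.002 -0.001 -0.001]
0.04 [-0.003 -0.002 -0.002 -0.002 -0.001 -0.001]
0.045 [-0.003 -0.002 -0.002 -0.002 -0.001 -0.001]
0.05 [-0.003 -0.002 -0.002 -0.001 -0.001 -0.001]
```

View pics/w11.png

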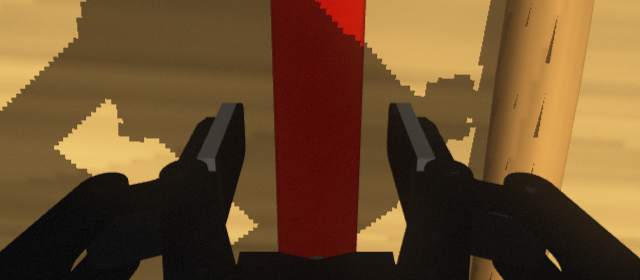

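Fingers clear of the hammer handle (540,100), bar centred. Closing here, the depth that worked for the first bar.

>>> move_arm(
  plan="0 0 0 0 0 0 0.02; 0 0 0 0 0 0 0.02; 0 0 0 0 0 0 0.02; 0 0 0 0 0 0 0.02; 0 0 0 0 0 0 0.02",
)

```text
time_s: 43.88
position: [0.5996, -0.3971, -0.0251]
tool_rot: [[0.998, 0.071, 0.001], [0.071, -0.998, -0.001], [0.001, 0.001, -1.0]]
ft_force: [-1.4, 0.6, 5.2]
grip_width: 0.0276
gripper_force: 80.2
```

Run:
```python
from h import *
pl(-.057,.068,4.1)
```

```text
grip 0.02761073058883755 80.20788788795471 z now -0.025112786742924012
at [ 0.5996 -0.3971 -0.0251] 4.04 t 43.88
[10] 0 0 -0.048 0 0 0 0.02; 0 0 -0.049 0 0 -0.001 0.02; 0 0 -0.048 0 0 0 0.02; -0.007 -0.059 0 0 0 -0.009 0.02; -0.007 -0.06 0 0 0 -0.009 0.02; -0.006 -0.059 0 0 0 -0.009 0.02; -0.006 -0.06 0 0 0 -0.009 0.02; -0.005 -0.059 0 0 0 -0.009 0.02; -0.005 -0.06 0 0 0 -0.009 0.02; 0 0 0.055 0 0 0 0.02
end [ 0.5302 -0.045   0.0649] 7.2
```

>>> move_arm(
  plan="0 0 -0.04 0 0 0 0.02; 0 0 -0.05 0 0 -0.001 0.02; 0 0 -0.055 0 0 0 0.02; -0.007 -0.059 0 0 0 -0.009 0.02; -0.007 -0.06 0 0 0 -0.009 0.02; -0.006 -0.059 0 0 0 -0.009 0.02; -0.006 -0.06 0 0 0 -0.009 0.02; -0.005 -0.059 0 0 0 -0.009 0.02; -0.005 -0.06 0 0 0 -0.009 0.02; 0 0 0.055 0 0 0 0.02; 0 0 0 0 0 0 0.02; 0 0 0 0 0 0 0.02",
)

```text
time_s: 45.38
position: [0.5307, -0.0456, 0.0654]
tool_rot: [[0.992, 0.124, 0.001], [0.124, -0.992, -0.0], [0.001, 0.0, -1.0]]
ft_force: [0.6, -0.6, -1.4]
grip_width: 0.0274
gripper_force: 79.9
```

```bash
sed -i 's/^GZ=.*/GZ=-.025/' h.py
python3 - <<'E'
from h import *
print(env.observe()['grip_width'])
e=fine(-.057,.068)
x,y,a=.428,.338,-3.5
plan([(x,y,.14,a,.06),(x,y,.09,a,.06)],start=(e[0],e[1],.144,e[3]))
E
```

```text
0.027396849996952785
at [ 0.5307 -0.0456  0.0654] 7.15 t 45.38
[3] 0 0 0.007 0 0 0 0.02; 0 0 0.007 0 0 -0.001 0.02; -0.001 -0.001 0.007 0 0 0 0.02
end [ 0.5296 -0.0447  0.0444] 7.21
[8] -0.008 -0.056 0.001 0 0 0.027 0.06; -0.009 -0.056 0 0 0 0.026 0.06; -0.01 -0.056 0.001 0 0 0.027 0.06; -0.012 -0.055 0 0 0 0.027 0.06; -0.014 -0.055 0.001 0 0 0.026 0.06; -0.014 -0.054 0 0 0 0.027 0.06; -0.017 -0.054 0.001 0 0 0.027 0.06; 0 0 0.05 0 0 0 0.06
end [0.4279 0.3376 0.09  ] -3.51
```

>>> move_arm(
  plan="-0.001 -0.001 0.007 0 0 0 0.02; 0 0 0.007 0 0 0 0.02; 0 0 0.007 0 0 0 0.02; 0 0 0 0 0 0 0.02; 0 0 0 0 0 0 0.042; 0 0 0 0 0 0 0.042; 0 0 0 0 0 0 0.042; 0 0 -0.02 0 0 0 0.042; 0 0 -0.04 0 0 0 0.042; 0 0 -0.04 0 0 0 0.06; -0.008 -0.056 0 0 0 0.027 0.06; -0.009 -0.056 0 0 0 0.026 0.06",
)

```text
time_s: 46.88
position: [0.4992, 0.0664, 0.1438]
tool_rot: [[0.998, 0.07, 0.001], [0.07, -0.998, -0.0], [0.001, 0.0, -1.0]]
ft_force: [1.1, 0.5, 0.6]
grip_width: 0.0599
gripper_force: 0.0
```

>>> move_arm(
  plan="-0.01 -0.056 0.001 0 0 0.027 0.06; -0.012 -0.055 0 0 0 0.027 0.06; -0.014 -0.055 0.001 0 0 0.026 0.06; -0.014 -0.054 0 0 0 0.027 0.06; -0.017 -0.054 0.001 0 0 0.027 0.06; 0 0 0.05 0 0 0 0.06; 0 0 0 0 0 0 0.06; 0 0 0 0 0 0 0.06",
)

```text
time_s: 47.88
position: [0.428, 0.3382, 0.0917]
tool_rot: [[0.998, -0.062, 0.001], [-0.062, -0.998, 0.001], [0.001, -0.001, -1.0]]
ft_force: [0.0, -0.3, 0.4]
grip_width: 0.0604
gripper_force: 0.0
```

Run:
```python
from h import *
o,P=dots();print(np.round(o,4))
o=[q for q in o if abs(q[1]-.338)<.03 and abs(q[0]-.43)<.03]
x,y,a=o[0] if o else (.428,.338,-3.5)
plan([(x,y,.02,a,.06),(x,y,-.026,a,.06,.05)])
```

```text
[]
at [0.4283 0.3383 0.0921] -3.58 t 47.92
[3] 0 0 0.036 0 0 -0.001 0.06; 0 0 0.036 0 0 0 0.06; 0 0 0.046 0 0 0 0.06
end [ 0.4283  0.3383 -0.0259] -3.52
```

>>> move_arm(
  plan="0 0 0.036 0 0 0 0.06; 0 0 0.036 0 0 0 0.06; 0 0 0.03 0 0 0 0.06; 0 0 0.016 0 0 0 0.06; 0 0 0 0 0 0 0.06; 0 0 0 0 0 0 0.02; 0 0 0 0 0 0 0.02; 0 0 0 0 0 0 0.02; 0 0 0 0 0 0 0.02",
)

```text
time_s: 49.05
position: [0.4279, 0.3387, -0.0261]
tool_rot: [[0.998, -0.061, 0.002], [-0.061, -0.998, 0.001], [0.002, -0.001, -1.0]]
ft_force: [-1.0, -0.7, 7.2]
grip_width: 0.0279
gripper_force: 79.6
```

Run:
```python
from h import *
pl(0,.068,-3.5)
```

```text
grip 0.02794498437347805 79.5972740650177 z now -0.026084101349812414
at [ 0.4279  0.3387 -0.0261] -3.52 t 49.05
[11] 0 0 -0.049 0 0 0 0.02; 0 0 -0.048 0 0 0 0.02; 0 0 -0.049 0 0 0 0.02; 0.019 0.053 0 0 0 -0.031 0.02; 0.018 0.054 0 0 0 -0.031 0.02; 0.015 0.055 0 0 0 -0.032 0.02; 0.015 0.055 0 0 0 -0.031 0.02; 0.012 0.055 0 0 0 -0.031 0.02; 0.01 0.056 0 0 0 -0.031 0.02; 0 0 0.03 0 0 0 0.02; 0 0 0.031 0 0 0 0.02
end [0.5225 0.0117 0.0589] 7.2
```

>>> move_arm(
  plan="0 0 -0.04 0 0 0 0.02; 0 0 -0.05 0 0 0 0.02; 0 0 -0.056 0 0 0 0.02; 0.019 0.053 0 0 0 -0.031 0.02; 0.018 0.054 0 0 0 -0.031 0.02; 0.015 0.055 0 0 0 -0.032 0.02; 0.015 0.055 0 0 0 -0.031 0.02; 0.012 0.055 0 0 0 -0.031 0.02; 0.01 0.056 0 0 0 -0.031 0.02; 0 0 0.055 0 0 0 0.02; 0 0 0 0 0 0 0.02; 0 0 0 0 0 0 0.02",
)

```text
time_s: 50.55
position: [0.5224, 0.0118, 0.0649]
tool_rot: [[0.992, 0.126, 0.002], [0.126, -0.992, -0.0], [0.002, 0.001, -1.0]]
ft_force: [0.8, -0.3, -1.9]
grip_width: 0.0277
gripper_force: 80.2
```

```bash
sed -i 's/^GZ=.*/GZ=-.026/' h.py
python3 - <<'E'
from h import *
print(env.observe()['grip_width'])
e=fine(0,.068)
x,y,a=.6172,.347,-2.5
plan([(x,y,.14,a,.06),(x,y,.09,a,.06)],start=(e[0],e[1],.143,e[3]))
E
```

```text
0.027744504295554036
at [0.5224 0.0118 0.0649] 7.25 t 50.55
[3] 0 0 0.007 0 0 0 0.02; 0 0 0.008 0 0 0.001 0.02; 0.001 0 0.007 0 0 0 0.02
end [0.5234 0.0119 0.0429] 7.19
[7] 0.023 -0.053 0.001 0 0 0.028 0.06; 0.02 -0.054 0 0 0 0.028 0.06; 0.02 -0.055 0 0 0 0.029 0.06; 0.018 -0.055 0.001 0 0 0.028 0.06; 0.016 -0.056 0 0 0 0.028 0.06; 0.015 -0.056 0.001 0 0 0.028 0.06; 0 0 0.05 0 0 0 0.06
end [0.6173 0.347  0.09  ] -2.49
```

>>> move_arm(
  plan="0.001 0 0.007 0 0 0 0.02; 0 0 0.008 0 0 0 0.02; 0 0 0.007 0 0 0 0.02; 0 0 0 0 0 0 0.02; 0 0 0 0 0 0 0.04; 0 0 0 0 0 0 0.04; 0 0 0 0 0 0 0.04; 0 0 -0.02 0 0 0 0.04; 0 0 -0.04 0 0 0 0.04; 0 0 -0.04 0 0 0 0.06; 0.023 -0.053 0 0 0 0.028 0.06; 0.02 -0.054 0 0 0 0.028 0.06",
)

```text
time_s: 52.05
position: [0.5542, 0.1236, 0.1419]
tool_rot: [[0.998, 0.067, 0.001], [0.067, -0.998, -0.0], [0.001, 0.0, -1.0]]
ft_force: [1.2, -0.8, 0.3]
grip_width: 0.06
gripper_force: 0.0
```

>>> move_arm(
  plan="0.02 -0.055 0 0 0 0.029 0.06; 0.018 -0.055 0.001 0 0 0.028 0.06; 0.016 -0.056 0 0 0 0.028 0.06; 0.015 -0.056 0.001 0 0 0.028 0.06; 0 0 0.05 0 0 0 0.06; 0 0 0 0 0 0 0.06; 0 0 0 0 0 0 0.06",
)

```text
time_s: 52.92
position: [0.6173, 0.3462, 0.091]
tool_rot: [[0.999, -0.044, 0.002], [-0.044, -0.999, 0.001], [0.002, -0.001, -1.0]]
ft_force: [0.2, 1.0, -0.0]
grip_width: 0.0602
gripper_force: 0.0
```

Run:
```python
from h import *
o,P=dots();print(np.round(o,4))
o=[q for q in o if abs(q[1]-.347)<.03 and abs(q[0]-.617)<.03]
x,y,a=o[0] if o else (.6172,.347,-2.5)
plan([(x,y,.02,a,.06),(x,y,-.026,a,.06,.05)])
```

```text
[]
at [0.6176 0.3462 0.0917] -2.54 t 52.98
[3] 0 0 0.036 0 0 0 0.06; 0 -0.001 0.036 0 0 -0.001 0.06; 0 0 0.046 0 0 0 0.06
end [ 0.6176  0.3472 -0.0263] -2.48
```

>>> move_arm(
  plan="0 0 0.036 0 0 0 0.06; 0 -0.001 0.036 0 0 0 0.06; 0 0 0.03 0 0 0 0.06; 0 0 0.016 0 0 0 0.06; 0 0 0 0 0 0 0.06; 0 0 0 0 0 0 0.02; 0 0 0 0 0 0 0.02; 0 0 0 0 0 0 0.02; 0 0 0 0 0 0 0.02",
)

```text
time_s: 54.1
position: [0.6176, 0.3479, -0.0266]
tool_rot: [[0.999, -0.043, 0.003], [-0.043, -0.999, 0.001], [0.003, -0.001, -1.0]]
ft_force: [-0.9, -1.4, 6.3]
grip_width: 0.0276
gripper_force: 80.4
```

Run:
```python
from h import *
pl(.057,.068,-2.5)
```

```text
grip 0.02756276295004145 80.3598153591156 z now -0.02661175491613315
at [ 0.6176  0.3479 -0.0266] -2.48 t 54.1
[10] 0 0 -0.049 0 0 0 0.02; 0 0 -0.049 0 0 0 0.02; 0 0 -0.049 0 0 0 0.02; -0.018 0.057 0 0 0 -0.034 0.02; -0.02 0.056 0 0 0 -0.034 0.02; -0.021 0.055 0 0 0 -0.033 0.02; -0.024 0.055 0 0 0 -0.034 0.02; -0.025 0.054 0 0 0 -0.034 0.02; 0 0 0.031 0 0 0 0.02; 0 0 0.031 0 0 0 0.02
end [0.5162 0.0681 0.0584] 7.2
```

>>> move_arm(
  plan="0 0 -0.04 0 0 0 0.02; 0 0 -0.05 0 0 0 0.02; 0 0 -0.057 0 0 0 0.02; -0.018 0.057 0 0 0 -0.034 0.02; -0.02 0.056 0 0 0 -0.034 0.02; -0.021 0.055 0 0 0 -0.033 0.02; -0.024 0.055 0 0 0 -0.034 0.02; -0.025 0.054 0 0 0 -0.034 0.02; 0 0 0.03 0 0 0 0.02; 0 0 0.026 0 0 0 0.02; 0 0 0 0 0 0 0.02; 0 0 0 0 0 0 0.02",
)

```text
time_s: 55.6
position: [0.5159, 0.0678, 0.0634]
tool_rot: [[0.992, 0.126, 0.002], [0.126, -0.992, -0.0], [0.002, 0.0, -1.0]]
ft_force: [-0.7, 1.0, -0.8]
grip_width: 0.0278
gripper_force: 79.6
```

Run:
```python
from h import *
print(env.observe()['grip_width'])
e=fine(.057,.068)
```

```text
0.027806131559663032
at [0.5159 0.0678 0.0634] 7.21 t 55.6
[3] 0 0 0.007 0 0 0 0.02; 0 0 0.007 0 0 0 0.02; 0 0 0.006 0 0 0 0.02
end [0.5159 0.0678 0.0434] 7.21
```

>>> move_arm(
  plan="0 0 0.007 0 0 0 0.02; 0 0 0.007 0 0 0 0.02; 0 0 0.006 0 0 0 0.02; 0 0 0 0 0 0 0.02; 0 0 0 0 0 0 0.04; 0 0 0 0 0 0 0.04; 0 0 0 0 0 0 0.04; 0 0 -0.02 0 0 0 0.04; 0 0 -0.05 0 0 0 0.04; -0.034 0.03 -0.05 0 0 0 0.06; -0.034 0.03 -0.05 0 0 0 0.06; -0.02 0 -0.02 0 0 0 0.06",
)

```text
time_s: 57.1
position: [0.4396, 0.0008, 0.2274]
tool_rot: [[0.992, 0.123, 0.004], [0.123, -0.992, -0.001], [0.004, 0.002, -1.0]]
ft_force: [-0.2, 0.4, -0.8]
grip_width: 0.0596
gripper_force: 0.0
```

>>> move_arm(
  plan="-0.02 0 0 0 0 0 0.06; 0 0 0 0 0 0 0.06; 0 0 0 0 0 0 0.06",
)

```text
time_s: 57.48
position: [0.4206, -0.0003, 0.2248]
tool_rot: [[0.992, 0.125, 0.0], [0.125, -0.992, 0.0], [0.0, -0.0, -1.0]]
ft_force: [0.1, -0.0, -1.0]
grip_width: 0.0598
gripper_force: 0.0
```

Run:
```python
from h import *
o,p=holes();print(*o,sep='\n');t,_=viewer.get_image('top')
cv2.imwrite('pics/w12.png',np.hstack([cv2.resize(p,(400,300)),cv2.resize(t,(400,300))])[:,:,::-1])
o,P=dots(.084);print(np.round(o,4))
```

```text
(np.float64(0.5046), np.float64(0.1616), np.int32(195), np.float64(124.0), np.float64(67.0))
(np.float64(0.5423), np.float64(-0.1388), np.int32(198), np.float64(512.0), np.float64(68.0))
[]
```

View pics/w12.png

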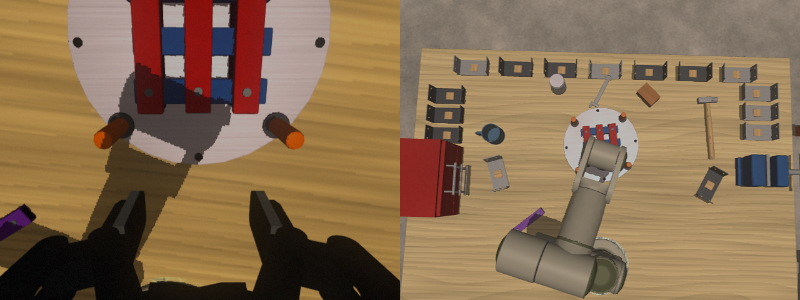

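The tower is complete: three red bars with even gaps over the blue, marks at 7° in the click, and the bystanders in place. The arm is clear, so I'm handing it in.

```bash
python3 -c "
from rig import env
print(env.close_job())"
```

```text
the job is handed in; nothing more can be done
None
```

The tower stands on the rotary table: 2 black, 3 blue and 3 red bars laid crosswise with even gaps. The table rests two clicks counter-clockwise, the other things are where they were, and the job was handed in at about 58 s.

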